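# Let the swab tray down on the crank stand

## Task

Bring the swab tray of the hand-wound stand down to its low position. Ease the load off the pawl (the hooked catch under the crank grip) and lift the grip to free it, then keep hold of the crank and let it turn back slowly under the load, taking three seconds or more over the way down, never letting it run and never forcing the pawl. Let the pawl drop into the notch of the lower curved rail and take over the load before you let go; the carton stays in the tray and the other things on the desk stay where they are.

Things in the scene. Friction and masses are not known exactly. Their poses are not given: they have to be found in the camera images.
- lift: The whole stand, fixed to the desk: a round white crank base (214 mm across, 50 mm high, its drum 132 mm across up to 72 mm) and, joined by a low plate, a 350 mm mast 200 mm away that carries the tray with a carton. Origin on the crank's upright axis at desk height; mast and tray lie toward its -y; z is up.
- crank_axis (a point): Point on the crank's upright turning axis, 115 mm above the desk, level with the middle of the grip when the pawl is fully down.
- grip_mid (a point): Middle of the crank's upright black grip, 24 mm across, with a 34 mm wide button at its top (the top is 27 mm above this point, the button 6 to 8 mm thick). 85 mm from the crank axis; 115 mm above the desk when down; the crank arm's top is 31 mm below this point. The grip spins freely about its own axis, so a hand need not turn with the crank; it slides up and down with the pawl.
- crank (a joint): Turn of the crank, rad. 0 = hanging in the upper notch (start), where the arm points 0.75 rad counter-clockwise of the stand's x axis. Grows counter-clockwise as the tray sinks, 40 mm per rad, the grip passing on the side away from the mast. The weight drives it this way with 4 to 9 N at the grip (enough to shift it 1 to 3 mm in a gripper); above 1.2 rad/s it counts as running. Range -0.2 to 2.1.
- pawl (a joint): Height of grip and pawl, m: 0 = fully down, 0.024 = top of its travel. A spring and the weight push it down with 3.5 to 5 N. From 0.013 up the pawl clears the rails, 0.018 is comfortable; resting on top of a rail it reads 0.013.
- hook: Steel pawl under the grip, carried by it: a shank 10 mm radially by 8 mm along the turn, with a toe at its lower end reaching 5 mm further in the turning-down direction. Under load the toe sits under the rail plate and blocks lifting. More than 35 N on the pawl (rail contact) damages it. Origin on the grip's axis at its lower end, 88 mm above the desk when down.
- upper_notch (a point): Where the pawl now hangs, on top of the short upper rail. Rails are curved plates 6 mm thick, top 72 mm above the desk, with one opening each, 20 mm long along the turn. The shank bears on one end of it; to free the toe, wind the crank up (negative) by 5 to 12 mm at the grip (8.5 mm, 0.1 rad, is right; beyond 12 it meets the other end), then lift.
- lower_range_mid (a point): Middle of where the lower notch may be, on top of the longer lower rail. That rail is clamped elsewhere each time and not measured: the pawl will bear somewhere from crank = 1.27 to 1.73, to be found by feel or sight. The pawl enters straight down with the crank 5 to 12 mm short of where it will bear; then it goes on until the shank bears and takes the load.
- tray_floor (a point): Middle of the tray's floor (92 x 127 mm inside, 18 mm high rim), 199 mm above the desk at the start; sinks with the crank.
- booklets: Flat pile of lilac booklets left of the stand, 103 x 142 x 18 mm; stays where it is.
- wallet: Flat brown wallet left of the stand, 108 x 151 x 14 mm; stays where it is.
- lancet_box: Small white carton with red bands, 60 x 90 x 45 mm, front right; stays where it is.
- sample_jar: Clear lidded jar, 62 mm wide, 117 mm high, right of the stand; stays where it is.
- swab_box: White and blue carton, 68 x 105 x 60 mm, standing loose in the tray; origin at the middle of its underside. It rides down with the tray and stays in it.
There are look-alikes about, which are no part of the job. Leave any brown look-alike of the swab_box alone.

How it is judged:
On the way, in this order (a step that is already met when the one before it is completed fails the run):
1. the pawl is lifted clear of the upper notch with the crank still there (value of joint pawl above 0.0135 m and value of joint crank below 0.1 rad), for 0.1 s.
2. the crank has been let back under load past 1 rad with the pawl up (value of joint crank above 1 rad and value of joint pawl above 0.01 m), for 0.1 s.
At the end, for the whole second after the job is handed in: The pawl is fully down (within 2 mm) in the lower rail's notch, the crank (1.20 to 1.80 rad) hangs on it at rest, the grip is released, and the carton still stands in the tray (its underside's middle within 25 mm of the tray floor's middle) (value of joint crank between 1.2 and 1.8 rad and value of joint pawl below 0.002 m and velocity of joint crank between -0.05 and 0.05 rad/s and distance between swab_box and tray_floor below 0.025 m); the robot touches nothing.
It fails at once if the crank runs down faster than 1.2 rad/s (velocity of joint crank above 1.2 rad/s).
It fails at once if more than 35 N on the pawl (contact force between hook and anything else above 35 N).
It fails at once if a bystander is moved more than 30 mm (distance of any of booklets, wallet, lancet_box, sample_jar from where it was at the start of the episode above 0.03 m).
It also fails if it takes over 72 s, if anything falls off the work surface, if the arm or the gripper's body presses on something with over 40 N, if the wrist force passes 120 N, or if a joint passes its speed limit or range.

## Robot

A 6-joint arm with a two-finger parallel gripper is mounted at the origin on a cart in front of the work surface, level with it; the furniture and walls round the work are solid. World frame = base frame: x ahead of the robot, y to its left, z up, the work surface at z = 0. Lengths are in m, angles in rad, forces in N, time in s.
With the tool pointing down it reaches from about 0.35 to 0.925 m from the base axis. Payload 6.4 kg.
Tool frame: the origin (TCP) lies midway between the tips of the shut fingers; the grasp point (between the pads) lies 19 mm behind it; z points along the fingers, y is the direction in which the jaws open and shut (so a half turn about z gives the same grasp; the last joint's range is limited). The gripper opens to 94 mm and grips with 3 to 60 N. Pads are 16 mm wide; open, the fingers measure 119 mm over their backs; the gripper's body (75 mm by 177 mm) begins 78 mm behind the grasp point.
Start: joints at [1.13, 0.245, 1.558, -0, 1.339, -0.174], TCP at [0.171, 0.627, 0.174] pointing down, gripper open.
Joint ranges: [-3.13, 3.13], [-1.02, 2.26], [0.13, 2.54], [-0.95, 4.09], [0.21, 2.88], [-2.74, 2.74]. Speed limits (rad/s): [2.57, 2.57, 3.14, 3.14, 3.14, 3.14].

## Interface

Orientations are given as a unit quaternion [x, y, z, w].
In Python, from rig import arm gives the robot as it stands.
- The arm moves only by the shell command python3 -m inch 'ROWS' [FORCE]. ROWS is a JSON object of lists of equal length, an entry for each row: "translation": the shift along the tool's x, y, z in m, a list of three; "spin": the turn about the tool's z in rad; "grip": the opening in per cent of the stroke, from 0 (shut) to 100 (fully open). In form: {"translation": [[x, y, z], ...], "spin": [spin, ...], "grip": [grip, ...]}. A call has 1 to 20 rows; each row is the pose to reach, as a shift and turn from the pose commanded when the call began, along the tool's axes at that moment; what a row does not reach only later rows make up. A row lasts 1/10 s, in which the tool goes at most 50 mm and 8.59 degrees, less where a joint would pass 70% of its speed; a pose out of reach is approached as far as the arm can. A call with a gripper value outside its range is refused whole. The fingers move at their own pace and stop on an object; FORCE is the grip in N (left out, the last holds). Time passes only in rows, so rows that repeat a pose let the fingers close. It gives the time, the measured TCP pose, the force and the opening at its end, in the units of the state.
- arm.observe(): the state, without advancing time (a new reading comes with each control period).
- arm.get_image(name): name is "scene" or "side" or "wrist"; returns a dict with "image" (384x512x3 uint8, red, green, blue), "K" (3x3 intrinsics, pixels), "extrinsics" (4x4, takes a point from world to camera coordinates). Camera axes: x right, y down, z forward; pixel columns grow to the right and rows downward; lengths in m; the calibration is good to about 2 mm. A picture is of the moment at which its call begins. There is no depth.
- arm.close_job(): hands the job in, once; it reports no verdict.
The state is a dict: "t": time; "q": joint angles; "joint_vel": joint speeds; "joint_efforts": joint torques, N m; "eef_pos": TCP position; "tool_rot": TCP orientation; "wrist_force": force on the tool from outside, world axes, zero at the start; "torque": the same for the moment, N m; "finger_gap": finger opening in m.
Only numpy, scipy, OpenCV 4.12 (cv2) and the standard library are available. Lean on these libraries where they do the work, as an engineer would, in place of code of your own. Each camera call takes 0.05 s, during which the arm holds its last target.

## Working session

There is one attempt and no reset: what is moved stays moved. The work goes in short steps, Python scripts to look and compute and a shell command to move; the robot and the scene stay as the last step left them, time stands still between calls to the robot, and variables do not carry over. Pictures are saved under pics/ and viewed, and the job is handed in when it is done.

```bash
mkdir -p pics; ls; cat > h.py <<'E'
from rig import arm
import cv2,numpy as np
def snap(n,f):
    d=arm.get_image(n); cv2.imwrite('pics/'+f+'.png',cv2.cvtColor(d['image'],cv2.COLOR_RGB2BGR))
    np.savez('pics/'+f+'.npz',K=d['K'],E=d['extrinsics'],im=d['image']); return d
def crop(f,x0,y0,x1,y1,s,o):
    im=cv2.imread('pics/'+f+'.png')[y0:y1,x0:x1]
    cv2.imwrite('pics/'+o+'.png',cv2.resize(im,None,fx=s,fy=s,interpolation=cv2.INTER_CUBIC))
def ray(f,u,v,z):
    d=np.load('pics/'+f+'.npz');K,E=d['K'],d['E'];R,t=E[:3,:3],E[:3,3]
    c=-R.T@t; r=R.T@np.linalg.inv(K)@np.array([u,v,1.]); return c+r*(z-c[2])/r[2]
def proj(f,p):
    d=np.load('pics/'+f+'.npz');q=d['K']@(d['E'][:3,:3]@np.array(p)+d['E'][:3,3]); return q[:2]/q[2]
def st():
    s=arm.observe(); print({k:np.round(v,4).tolist() for k,v in s.items()})
E
python3 - <<'E'
from h import *
for n in ('scene','side','wrist'):
    d=snap(n,n+'0'); print(n,(-d['extrinsics'][:3,:3].T@d['extrinsics'][:3,3]).round(3))
st()
E
```

```text
pics
scene [-0.272 -0.713  1.034]
side [ 0.301 -0.787  0.793]
wrist [0.095 0.647 0.384]
{'t': 0.15, 'q': [1.1299, 0.2457, 1.5587, 0.0, 1.3387, -0.1741], 'joint_vel': [0.0015, -0.0013, -0.0048, 0.0016, -0.0008, -0.0016], 'joint_efforts': [0.0008, -41.627, -31.498, 0.0685, 0.0317, -0.0001], 'eef_pos': [0.1711, 0.6265, 0.173], 'tool_rot': [0.133, 0.9911, -0.0007, -0.0002], 'wrist_force': [0.1005, 0.1978, 0.4415], 'torque': [-0.0063, -0.0262, -0.0176], 'finger_gap': 0.0937}
```

View pics/scene0.png

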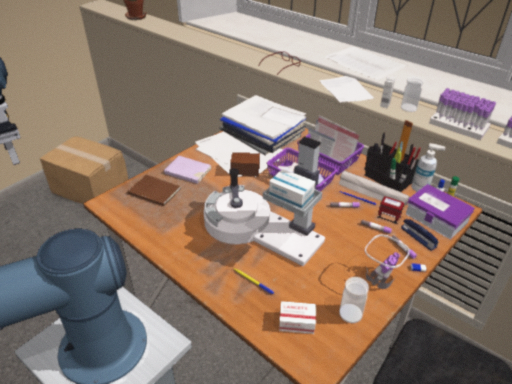

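View pics/side0.png

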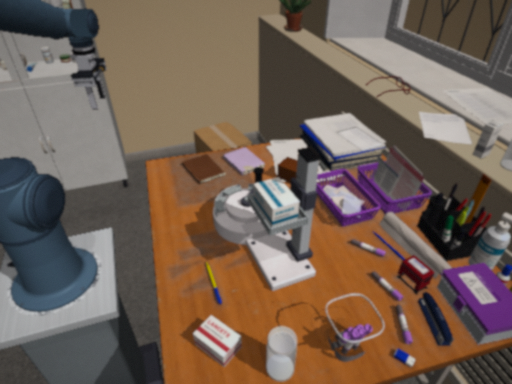

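View pics/wrist0.png

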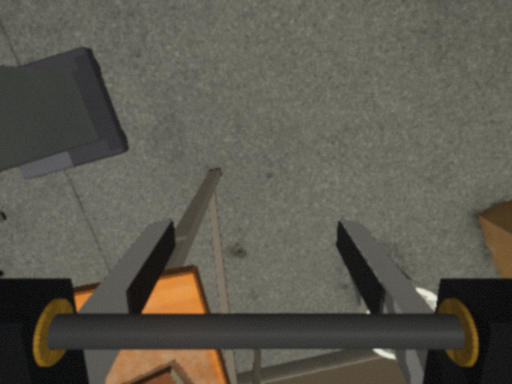

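```bash
python3 -c "
from h import *
crop('scene0',180,130,340,270,5,'c1');crop('side0',190,130,340,300,5/1.5,'c2')"
```

```text
(no output)
```

View pics/c1.png

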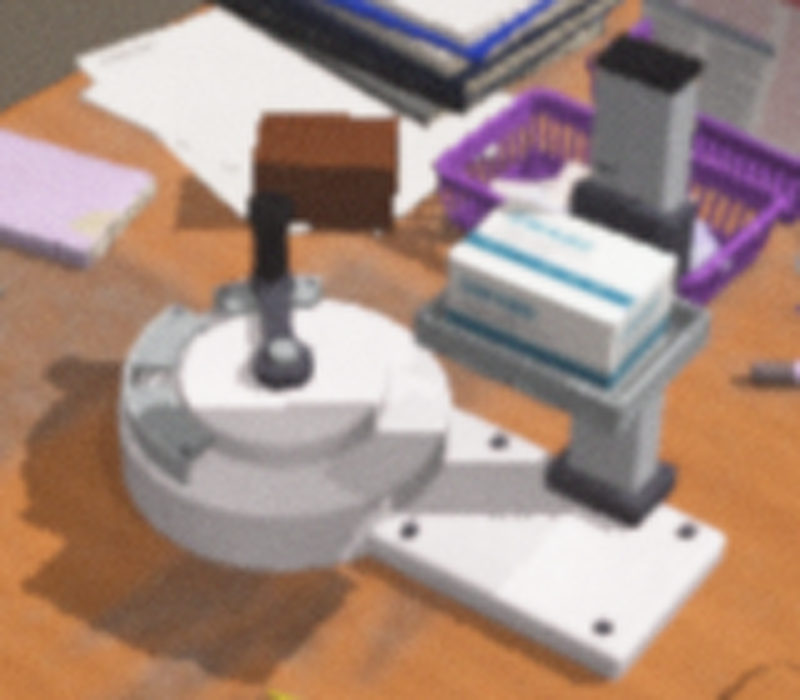

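View pics/c2.png

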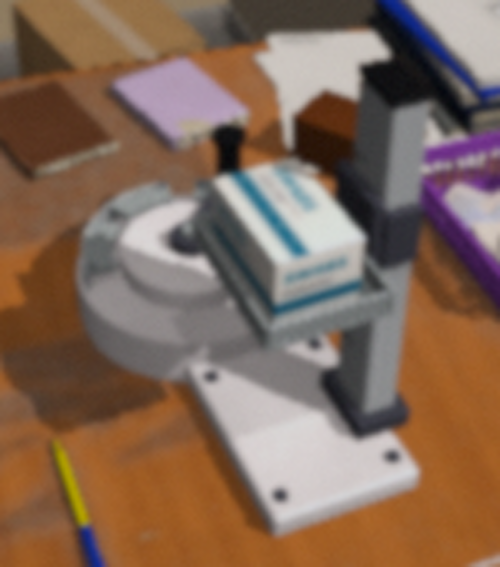

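```bash
cat >> h.py <<'E'
def rays(f,u,v):
    d=np.load('pics/'+f+'.npz');K,E=d['K'],d['E'];R,t=E[:3,:3],E[:3,3]
    r=R.T@np.linalg.inv(K)@np.array([u,v,1.]); return -R.T@t, r/np.linalg.norm(r)
def tri(a,b):
    A=[];B=[]
    for o in (a,b):
        c,r=rays(*o);P=np.eye(3)-np.outer(r,r);A.append(P);B.append(P@c)
    return np.linalg.solve(A[0]+A[1],B[0]+B[1])
def overlay(f,x,y,yaw,x0,y0,x1,y1,s,o,crank=0.0,lift=0,low=None):
    im=cv2.imread('pics/'+f+'.png');im=cv2.resize(im[y0:y1,x0:x1],None,fx=s,fy=s,interpolation=cv2.INTER_CUBIC)
    def pt(p):
        c,n=np.cos(yaw),np.sin(yaw); w=[x+c*p[0]-n*p[1],y+n*p[0]+c*p[1],p[2]]
        return tuple(int(v) for v in (proj(f,w)-[x0-.5,y0-.5])*s)
    def circ(cx,cy,r,z,col):
        for a in np.linspace(0,6.283,120): cv2.circle(im,pt([cx+r*np.cos(a),cy+r*np.sin(a),z]),1,col,-1)
    circ(0,0,.107,.05,(0,255,0));circ(0,0,.107,0,(0,200,200));circ(0,0,.066,.072,(255,0,0))
    a=.75+crank
    gx,gy=.085*np.cos(a),.085*np.sin(a)
    circ(gx,gy,.017,.142+lift,(0,0,255)); cv2.line(im,pt([gx,gy,.142+lift]),pt([gx,gy,.088+lift]),(255,0,255),1)
    cv2.line(im,pt([0,-.2,0]),pt([0,-.2,.35]),(255,255,0),1)
    for z in (.066,.072):
      for q in np.linspace(1.27-.1,1.73+.1,60): cv2.circle(im,pt([.085*np.cos(.75+q),.085*np.sin(.75+q),z]),1,(0,128,255),-1)
    if low is not None:
      for q in (low-.2,low): cv2.line(im,pt([.07*np.cos(.75+q),.07*np.sin(.75+q),.072]),pt([.1*np.cos(.75+q),.1*np.sin(.75+q),.072]),(0,0,255),1)
    cv2.imwrite('pics/'+o+'.png',im)
E
python3 - <<'E'
from h import *
g=tri(('scene0',234,170),('side0',258.7,169));print('grip top',g)
print('ray at .142',ray('scene0',234,170,.142),ray('side0',258.7,169,.142))
m=tri(('scene0',180+650/5,130+65/5),('side0',190+400/3.333,130+80/3.333));print('mast top',m)
# base-plate corners
print(ray('scene0',237,200.4,.09))
E
```

```text
grip top [0.61541085 0.1035697  0.14742374]
ray at .142 [0.62115445 0.10887646 0.142     ] [0.61784324 0.11063909 0.142     ]
mast top [ 0.64806812 -0.15052495  0.34291643]
[0.55839651 0.04218365 0.09      ]
```

```bash
python3 - <<'E'
from h import *
overlay('scene0',.580,.035,.346,180,130,340,270,5,'o1',low=1.5)
overlay('side0',.580,.035,.346,190,130,340,290,3.75,'o2',low=1.5)
E
```

```text
(no output)
```

View pics/o1.png

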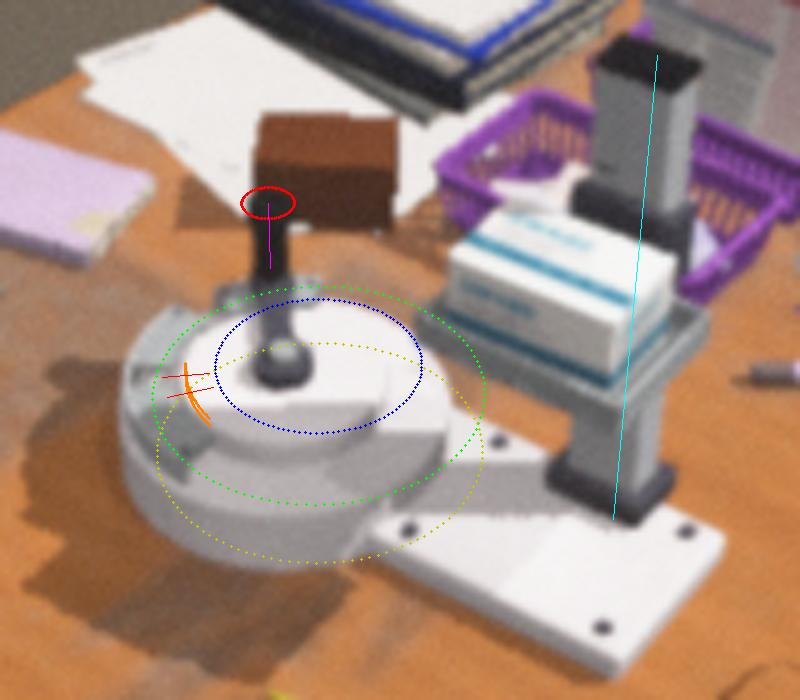

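View pics/o2.png

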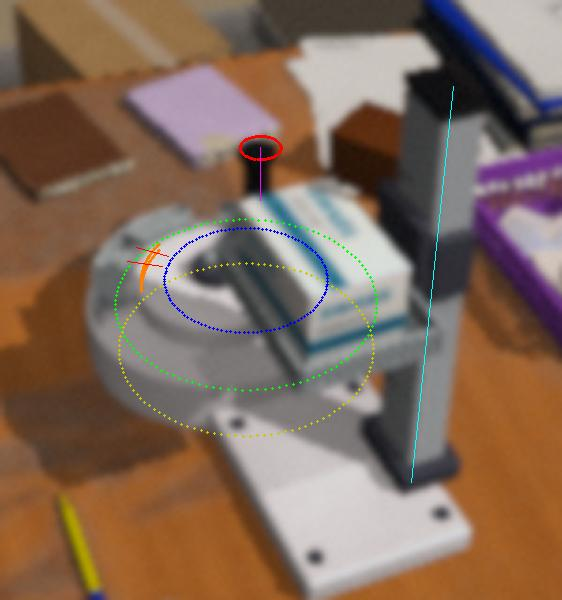

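```bash
python3 - <<'E'
from h import *
from scipy.optimize import least_squares
S=lambda u,v:(180+u/5-.1*0,130+v/5); D=lambda u,v:(190+u/3.75,130+v/3.75)
a=np.linspace(0,6.283,721)
def circ(f,p,z,r):
    return np.array([proj(f,[p[0]+r*np.cos(t),p[1]+r*np.sin(t),z]) for t in a])
def fun(p):
    x,y,w=p;c,n=np.cos(w),np.sin(w)
    P=lambda q:[x+c*q[0]-n*q[1],y+n*q[0]+c*q[1],q[2]]
    g=P([.085*np.cos(.75),.085*np.sin(.75),.142]); m=P([0,-.2,.35])
    r=[*(proj('scene0',g)-S(270,198)),*(proj('side0',g)-D(258,148)),
       *.5*(proj('scene0',m)-S(650,62)),*.5*(proj('side0',m)-D(447,88))]
    cs=circ('scene0',p,.05,.107);r.append(cs[:,0].min()-S(121,0)[0])
    cs=circ('scene0',p,0,.107);r.append(cs[:,1].max()-S(0,568)[1])
    cs=circ('side0',p,.05,.107);r.append(cs[:,0].min()-D(87,0)[0])
    return r
s=least_squares(fun,[.57,.045,.3],diff_step=1e-4);print(s.x,np.round(s.fun,1))
x,y,w=s.x
overlay('scene0',x,y,w,180,130,340,270,5,'o1',low=1.5)
overlay('side0',x,y,w,190,130,340,290,3.75,'o2',low=1.5)
E
```

```text
[0.57051767 0.03733656 0.30663231] [-2.4  1.4 -1.9 -0.3 -1.3  0.4 -2.8  0.3  3.3 -0.2  3.9]
```

View pics/o1.png

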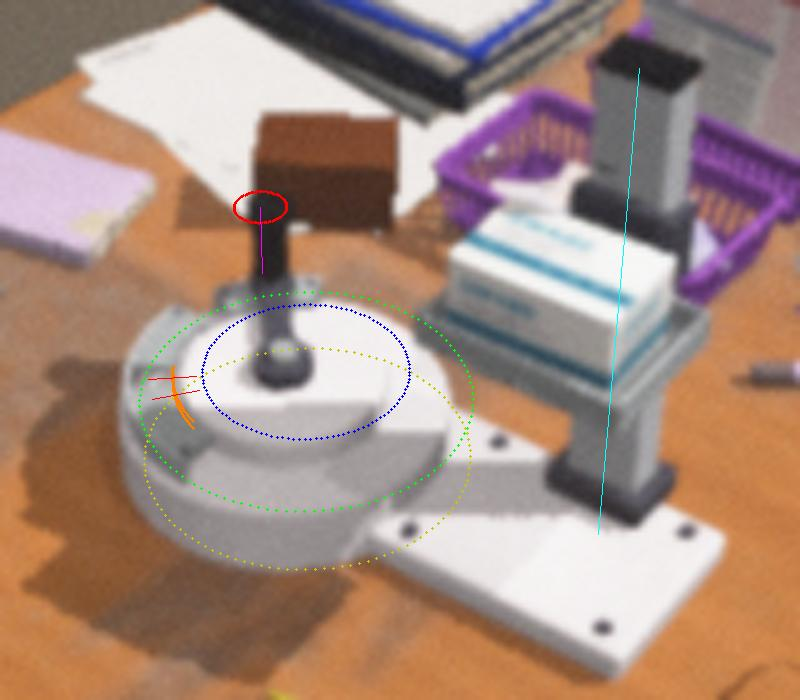

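View pics/o2.png

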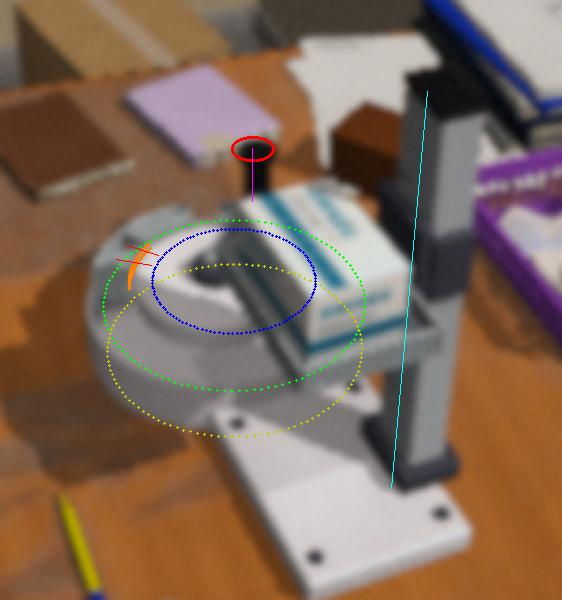

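```bash
cat > fit.py <<'E'
from h import *
from scipy.optimize import least_squares
S=lambda u,v:(180+u/5-.4,130+v/5-.4); D=lambda u,v:(190+u/3.75-.37,130+v/3.75-.37)
a=np.linspace(0,6.283,721)
def circ(f,p,z,r):
    return np.array([proj(f,[p[0]+r*np.cos(t),p[1]+r*np.sin(t),z]) for t in a])
def fun(p):
    x,y,w=p;c,n=np.cos(w),np.sin(w)
    P=lambda q:[x+c*q[0]-n*q[1],y+n*q[0]+c*q[1],q[2]]
    g=P([.085*np.cos(.75),.085*np.sin(.75),.142]); m=P([0,-.2,.35])
    r=[*(proj('scene0',g)-S(270,198)),*(proj('side0',g)-D(258,148)),
       ]
    cs=circ('scene0',p,.05,.107);r.append(cs[:,0].min()-S(121,0)[0]);r.append(cs[:,0].max()-S(450,0)[0])
    cs=circ('scene0',p,0,.107);r.append(cs[:,1].max()-S(0,568)[1])
    cs=circ('side0',p,.05,.107);r.append(cs[:,0].min()-D(87,0)[0])
    return r
s=least_squares(fun,[.57,.045,.3],diff_step=1e-4);print(s.x,np.round(s.fun,1))
x,y,w=s.x
overlay('scene0',x,y,w,180,130,340,270,5,'o1',low=1.5)
overlay('side0',x,y,w,190,130,340,290,3.75,'o2',low=1.5)
E
python3 fit.py
```

```text
[0.56159527 0.04806255 0.0793412 ] [-0.5  0.9  0.6 -0.2 -0.7  0.2  0.2  0.6]
```

View pics/o1.png

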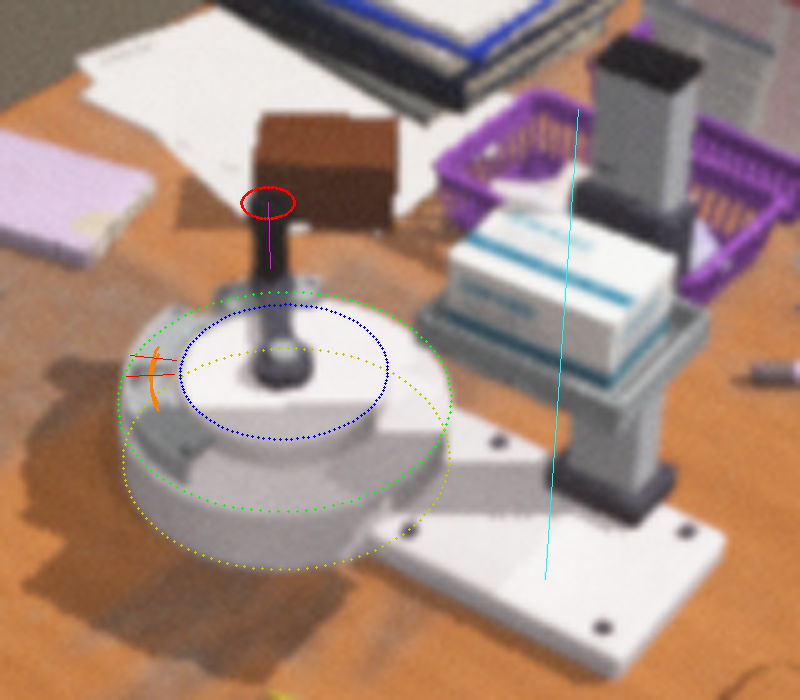

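View pics/o2.png

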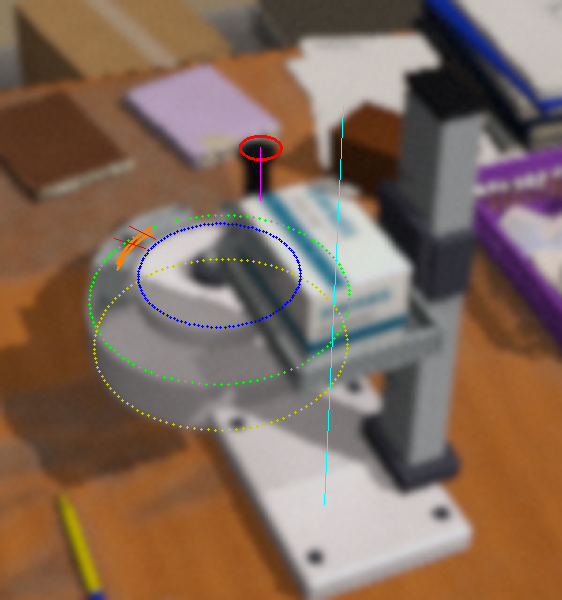

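```bash
python3 - <<'E'
from h import *
c=np.array([.5616,.048])
for n,u,v in (('notch',150,378),('railend low',170,475),('railend hi',175,315),('up L',215,295),('up R',322,285)):
    p=ray('scene0',180+u/5-.4,130+v/5-.4,.072)[:2]-c
    print(n,np.hypot(*p).round(4),np.arctan2(p[1],p[0]).round(3),(np.arctan2(p[1],p[0])-.815)%6.283)
crop('scene0',198,180,238,230,12,'c3');crop('side0',205,170,265,230,10,'c4')
E
```

```text
notch 0.0852 2.366 1.5509911031332013
railend low 0.1186 -3.039 2.4291696126815276
railend hi 0.0912 1.621 0.8061751033119897
up L 0.0897 1.257 0.4421234618112977
up R 0.0896 0.436 5.904054827132143
```

View pics/c3.png

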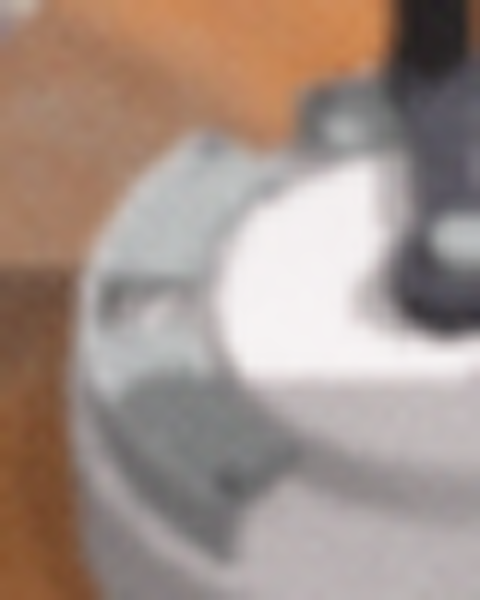

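View pics/c4.png

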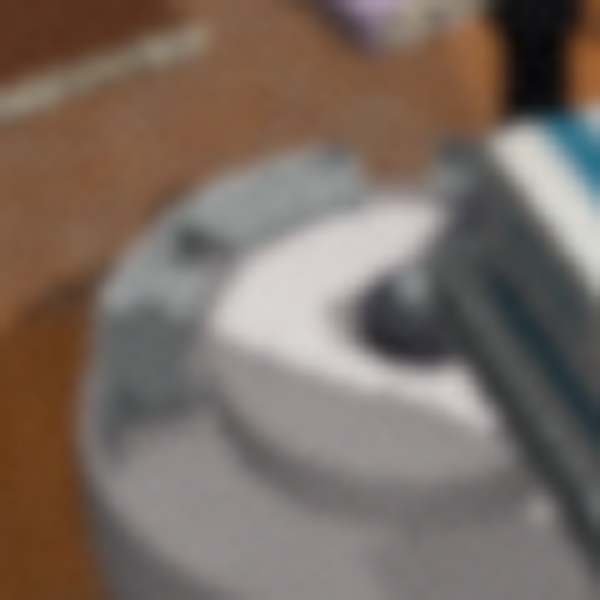

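```bash
python3 - <<'E'
from h import *
S=lambda u,v:(180+u/5-.4,130+v/5-.4)
for n,u,v,z in (('tray corner L',418,315,.213),('tray corner front',618,405,.213),('tray R',708,318,.213),('box top L',450,262,.26),('box top front',618,325,.26),('box topR',675,262,.26),('box topback',505,208,.26),('brownbox base R',388,228,0),('brownbase L',255,215,0),('brown top L front',255,165,.06)):
    print(n,ray('scene0',*S(u,v),z).round(3))
from scipy.spatial.transform import Rotation as R
s=arm.observe();print(R.from_quat(s['tool_rot']).as_matrix().round(4))
M=R.from_quat(s['tool_rot']).as_matrix()
print(M.T@(np.array([.619,.1085,.25])-s['eef_pos']))
E
```

```text
tray corner L [ 0.523 -0.09   0.213]
tray corner front [ 0.532 -0.22   0.213]
tray R [ 0.625 -0.217  0.213]
box top L [ 0.524 -0.11   0.26 ]
box top front [ 0.538 -0.212  0.26 ]
box topR [ 0.603 -0.205  0.26 ]
box topback [ 0.583 -0.104  0.26 ]
brownbox base R [0.794 0.152 0.   ]
brownbase L [0.743 0.239 0.   ]
brown top L front [0.729 0.224 0.06 ]
[[-9.646e-01  2.637e-01 -6.000e-04]
 [ 2.637e-01  9.646e-01 -1.300e-03]
 [ 3.000e-04 -1.500e-03 -1.000e+00]]
[-0.56858593 -0.38173545 -0.07657143]
```

```bash
python3 -m inch '{"translation":[[0,0,-0.04],[-0.03,-0.02,-0.09],[-0.06,-0.04,-0.1],[-0.1,-0.067,-0.1],[-0.14,-0.094,-0.1],[-0.18,-0.121,-0.1],[-0.22,-0.148,-0.1],[-0.26,-0.175,-0.1],[-0.3,-0.201,-0.1],[-0.34,-0.228,-0.1],[-0.38,-0.255,-0.1],[-0.42,-0.282,-0.1],[-0.46,-0.309,-0.1],[-0.5,-0.336,-0.1],[-0.53,-0.356,-0.1],[-0.55,-0.37,-0.1],[-0.562,-0.378,-0.1],[-0.568,-0.382,-0.09],[-0.568,-0.382,-0.08],[-0.568,-0.382,-0.08]],"spin":[0,0,0,0,0,0,0,0,0,0,0,0,0,0,0,0,0,0,0,0],"grip":[100,95,90,85,80,75,70,65,65,65,65,65,65,65,65,65,65,65,65,65]}' 20
python3 - <<'E'
from h import *
snap('wrist','w1');snap('scene','s1');st()
for z in (.142,.123): print(proj('w1',[.619,.1085,z]))
E
```

```text
t: 2.15
eef_pos: [0.6167, 0.1097, 0.251]
tool_rot: [0.132, 0.991, -0.0, -0.002]
wrist_force: [-0.9, 0.8, 0.0]
finger_gap: 0.061
{'t': 2.25, 'q': [-0.0045, 0.14, 1.5339, 0.0002, 1.4691, -1.31], 'joint_vel': [-0.0001, -0.0085, -0.0211, -0.0012, 0.0018, -0.0016], 'joint_efforts': [-0.2423, -37.7004, -32.0908, -0.0021, 0.0746, 0.0012], 'eef_pos': [0.6176, 0.1098, 0.2532], 'tool_rot': [0.1323, 0.9912, -0.0, -0.0007], 'wrist_force': [1.2846, -0.8073, 0.3275], 'torque': [-0.0123, -0.0057, -0.056], 'finger_gap': 0.0613}
[255.00923574 176.92068328]
[255.04216499 172.47212065]
```

View pics/w1.png

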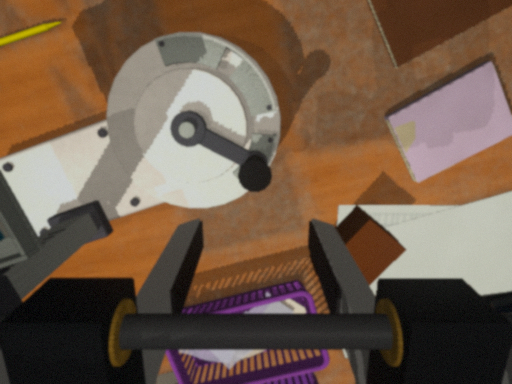

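```bash
python3 - <<'E'
from h import *
crop('w1',95,25,295,215,4,'c5')
print(ray('w1',255,172,.142),tri(('w1',255,172),('scene0',180+270/5-.4,130+198/5-.4)),tri(('w1',255,172),('side0',190+258/3.75-.4,130+148/3.75-.4)))
E
```

```text
[0.61418341 0.10980043 0.142     ] [0.61508268 0.10849393 0.14781662] [0.61526857 0.10961381 0.14258962]
```

View pics/c5.png

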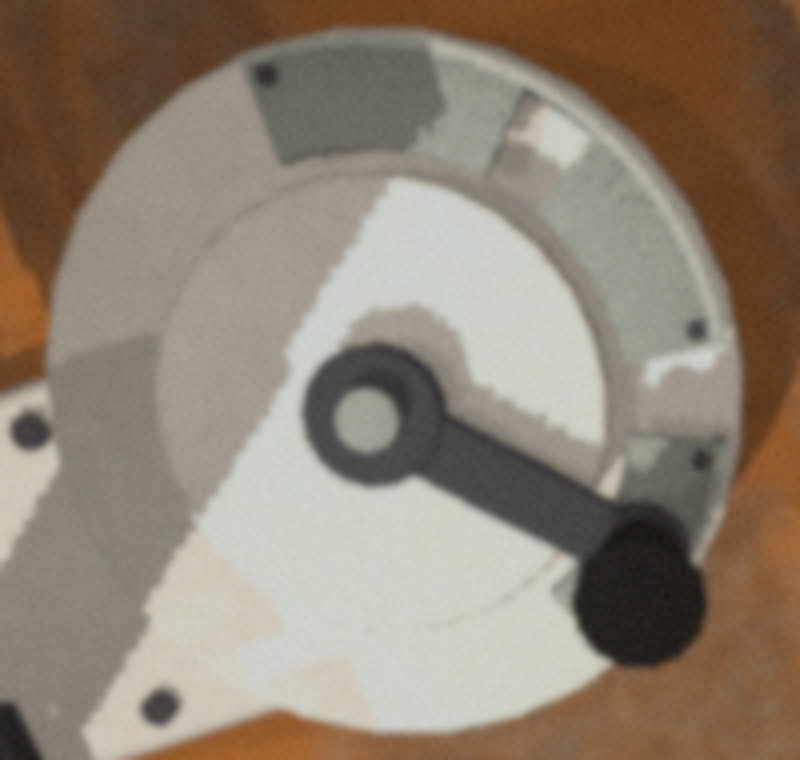

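```bash
python3 - <<'E'
from h import *
W=lambda u,v:(95+u/4-.4,25+v/4-.4)
# base circle at z .05 edge points
pts=[(47,330),(742,390),(400,28),(400,732),(120,145),(600,110),(560,690),(715,270)]
P=np.array([ray('w1',*W(*p),.05)[:2] for p in pts])
A=np.c_[2*P,np.ones(len(P))];b=(P**2).sum(1);s=np.linalg.lstsq(A,b,rcond=None)[0]
c=s[:2];print('c',c,'r',np.sqrt(s[2]+c@c), np.hypot(*(P-c).T).round(4))
g=ray('w1',*W(640,598),.142)[:2];print('grip',g)
d=g-c;print(np.hypot(*d),np.arctan2(d[1],d[0]))
ga=np.arctan2(d[1],d[0])
for n,p in (('far out',(527,92)),('far in',(488,178)),('near out',(592,130)),('near in',(545,205)),('railend hi',(720,365)),('railend hi bottom',(640,372)),('railend lo',(280,162))):
    q=ray('w1',*W(*p),.072)[:2]-c;print(n,np.hypot(*q).round(4),(np.arctan2(q[1],q[0])).round(3),((np.arctan2(q[1],q[0])-ga)%6.283).round(3))
E
```

```text
c [0.55886665 0.04614488] r 0.10535034463184882 [0.1051 0.1064 0.1053 0.1061 0.1056 0.105  0.1042 0.1051]
grip [0.61612993 0.10886263]
0.08492701784176619 0.8308280433398422
far out 0.0965 2.395 1.564
far in 0.0717 2.392 1.561
near out 0.0982 2.189 1.358
near in 0.0747 2.161 1.33
railend hi 0.0991 1.435 0.604
railend hi bottom 0.0761 1.448 0.617
railend lo 0.0717 -3.069 2.383
```

```bash
python3 -m inch '{"translation":[[0.001,-0.001,0.02],[0.001,-0.001,0.04],[0.001,-0.001,0.06],[0.001,-0.001,0.08],[0.001,-0.001,0.1],[0.001,-0.001,0.115],[0.001,-0.001,0.125],[0.001,-0.001,0.135],[0.001,-0.001,0.145],[0.001,-0.001,0.152],[0.001,-0.001,0.158],[0.001,-0.001,0.159],[0.001,-0.001,0.159]],"spin":[0,0,0,0,0,0,0,0,0,0,0,0,0],"grip":[65,65,65,65,65,65,65,65,65,65,65,65,65]}' 20
python3 - <<'E'
from h import *
snap('wrist','w2');snap('scene','s2');snap('side','d2');st()
crop('s2',190,110,290,230,5,'c6');crop('d2',200,120,300,210,6,'c7')
E
```

```text
t: 3.55
eef_pos: [0.6174, 0.1081, 0.0949]
tool_rot: [0.133, 0.991, 0.0, 0.0]
wrist_force: [0.1, 0.2, 0.2]
finger_gap: 0.0611
{'t': 3.7, 'q': [-0.0073, 0.2704, 1.6774, 0.0, 1.1927, -1.3114], 'joint_vel': [0.0006, 0.0006, -0.002, 0.0003, 0.0003, 0.0008], 'joint_efforts': [-0.0046, -40.392, -29.3346, 0.0031, 0.0763, 0.0], 'eef_pos': [0.6178, 0.1081, 0.0954], 'tool_rot': [0.133, 0.9911, 0.0001, 0.0005], 'wrist_force': [0.3614, 0.69, -0.1774], 'torque': [0.0073, 0.0073, -0.0217], 'finger_gap': 0.0611}
```

View pics/w2.png

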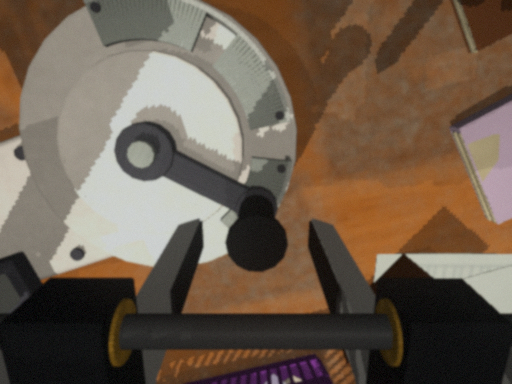

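View pics/c6.png

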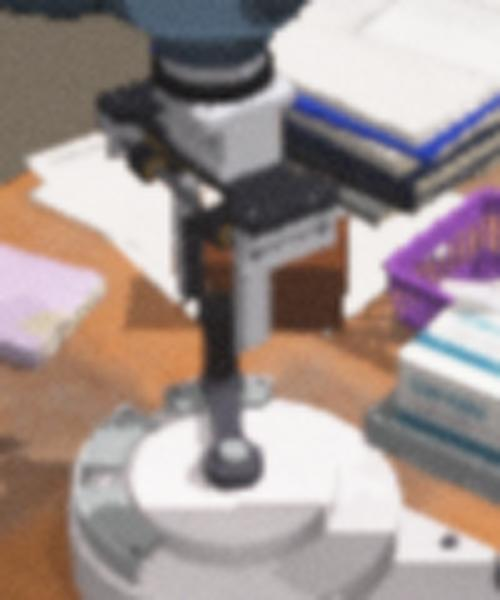

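View pics/c7.png

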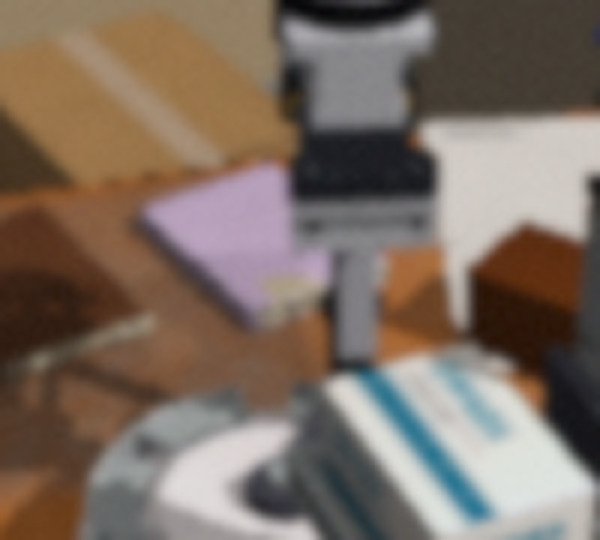

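```bash
python3 - <<'E'
from h import *
print(ray('w2',257,240,.142),proj('w2',[.6178,.1081,.142]))
E
python3 -m inch '{"translation":[[0,0,0.001],[0,0,0.001],[0,0,0.001],[0,0,0.001],[0,0,0.001],[0,0,0.001],[0,0,0.001],[0,0,0.001],[0,0,0.001],[0,0,0.001]],"spin":[0,0,0,0,0,0,0,0,0,0],"grip":[50,40,32,28,22,20,20,20,20,20]}' 5
```

```text
[0.61549287 0.10932952 0.142     ] [255.91534313 244.35617562]
t: 4.7
eef_pos: [0.6174, 0.1083, 0.094]
tool_rot: [0.133, 0.991, 0.0, 0.0]
wrist_force: [0.6, 2.3, 0.1]
finger_gap: 0.033
```

```bash
python3 -m inch '{"translation":[[0,0,0],[0,0,0],[0,0,0],[0,0,0]],"spin":[0,0,0,0],"grip":[20,20,20,20]}' 5
python3 - <<'E'
from h import *
snap('wrist','w3');snap('scene','s3');st()
crop('s3',210,140,270,220,8,'c6')
E
```

```text
t: 5.1
eef_pos: [0.6175, 0.1082, 0.094]
tool_rot: [0.133, 0.991, 0.0, 0.0]
wrist_force: [1.9, 3.1, 0.7]
finger_gap: 0.0332
{'t': 5.2, 'q': [-0.0073, 0.272, 1.6784, 0.0002, 1.1909, -1.3113], 'joint_vel': [0.0018, -0.0017, 0.0011, 0.0005, 0.0006, -0.0], 'joint_efforts': [-1.6678, -39.9997, -28.5105, -0.7416, 0.3451, -0.0011], 'eef_pos': [0.6174, 0.1082, 0.0939], 'tool_rot': [0.133, 0.9911, 0.0001, 0.0001], 'wrist_force': [1.0935, 3.1548, 1.4669], 'torque': [0.5119, -0.1768, -0.008], 'finger_gap': 0.0332}
```

View pics/w3.png

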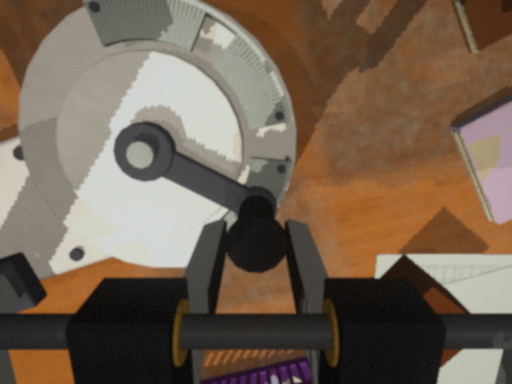

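View pics/c6.png

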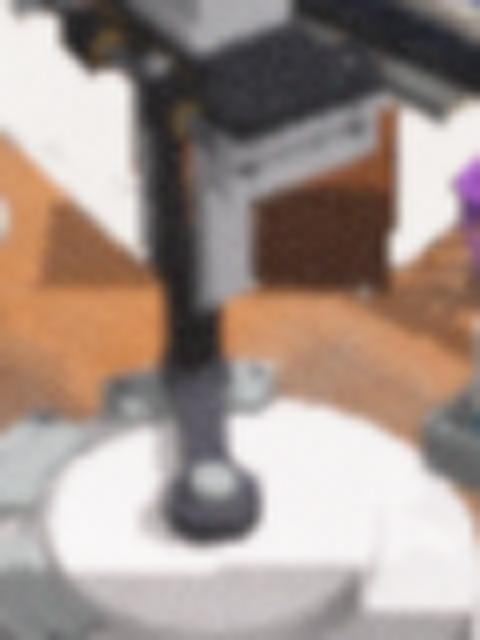

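```bash
python3 -m inch '{"translation":[[0,0,0],[0,0,0],[0,0,0],[0.002,0.001,-0.006],[0.002,0.001,-0.014],[0.002,0.001,-0.022],[0.002,0.001,-0.025],[0.002,0.001,-0.025],[0.002,0.001,-0.025],[0.002,0.001,-0.025],[0.002,0.001,-0.025],[0.002,0.001,-0.025],[0.002,0.001,-0.025],[0.002,0.001,-0.025],[0.002,0.001,-0.025]],"spin":[0,0,0,0,0,0,0,0,0,0,0,0,0,0,0],"grip":[44,46,46,46,46,46,46,42,38,34,30,28,28,28,28]}' 5
python3 -m inch '{"translation":[[0,0,0],[0,0,0],[0,0,0],[0,0,0],[0,0,0],[0,0,0]],"spin":[0,0,0,0,0,0],"grip":[25,22,20,20,20,20]}' 15
python3 - <<'E'
from h import *
snap('wrist','w4');snap('scene','s4');st()
crop('s4',210,140,270,220,8,'c6')
E
```

```text
t: 6.7
eef_pos: [0.6157, 0.1095, 0.1188]
tool_rot: [0.133, 0.991, -0.0, -0.0]
wrist_force: [0.1, -0.4, 0.7]
finger_gap: 0.0262
t: 7.3
eef_pos: [0.6157, 0.1096, 0.1189]
tool_rot: [0.133, 0.991, -0.0, 0.0]
wrist_force: [0.2, 0.5, -0.2]
finger_gap: 0.0191
{'t': 7.4, 'q': [-0.0049, 0.2411, 1.6669, 0.0, 1.2336, -1.3089], 'joint_vel': [0.0007, 0.0002, -0.0025, -0.0014, 0.0011, 0.0008], 'joint_efforts': [-0.0022, -40.0026, -30.0666, 0.0034, 0.0762, -0.0], 'eef_pos': [0.6157, 0.1096, 0.1189], 'tool_rot': [0.133, 0.9911, 0.0, 0.0], 'wrist_force': [0.4144, 0.4621, 0.2391], 'torque': [-0.0417, 0.0269, 0.008], 'finger_gap': 0.0186}
```

View pics/w4.png

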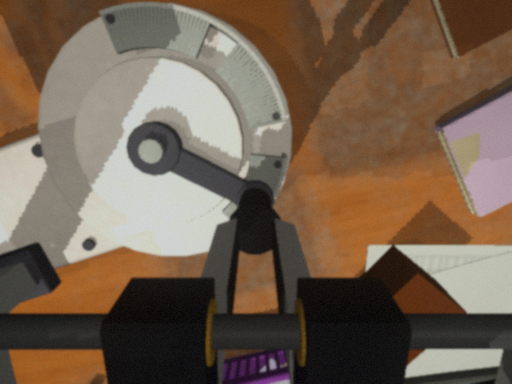

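View pics/c6.png

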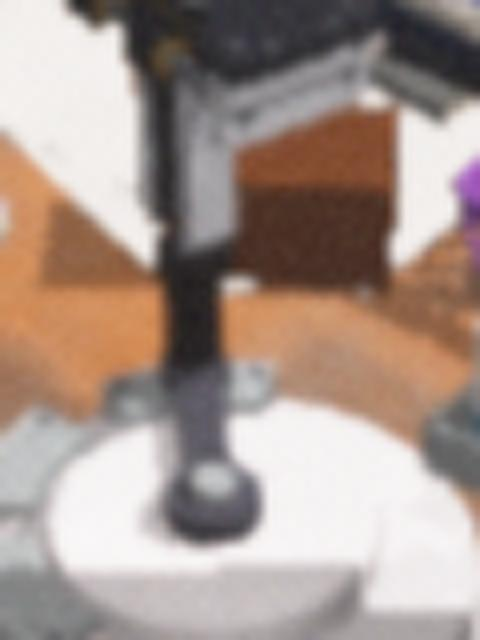

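```bash
python3 - <<'E'
from h import *
e=np.array([.6157,.1096,.1189]);y=np.array([.2637,.9646,0])
for z in (.119,.13,.142,.15,.16):
    p=e.copy();p[2]=z
    print(z,proj('w4',p).round(1),proj('w4',p+y*.0093).round(1),proj('w4',p-y*.0093).round(1),proj('s4',p).round(1))
crop('w4',180,130,330,300,4,'c8')
crop('s4',205,110,285,210,7,'c9')
E
```

```text
0.119 [255.6 213. ] [269.5 213. ] [241.8 213. ] [232.9 176.4]
0.13 [255.6 219. ] [270.2 219.1] [241.1 219. ] [232.8 173.7]
0.142 [255.7 226.4] [271.  226.4] [240.3 226.4] [232.7 170.7]
0.15 [255.7 231.7] [271.6 231.7] [239.7 231.7] [232.6 168.7]
0.16 [255.7 239.1] [272.5 239.1] [238.9 239.1] [232.6 166.2]
```

View pics/c8.png

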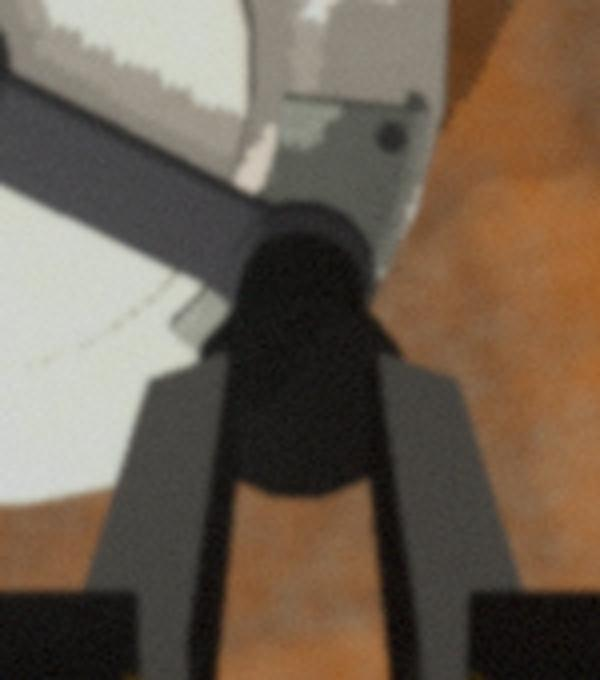

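View pics/c9.png

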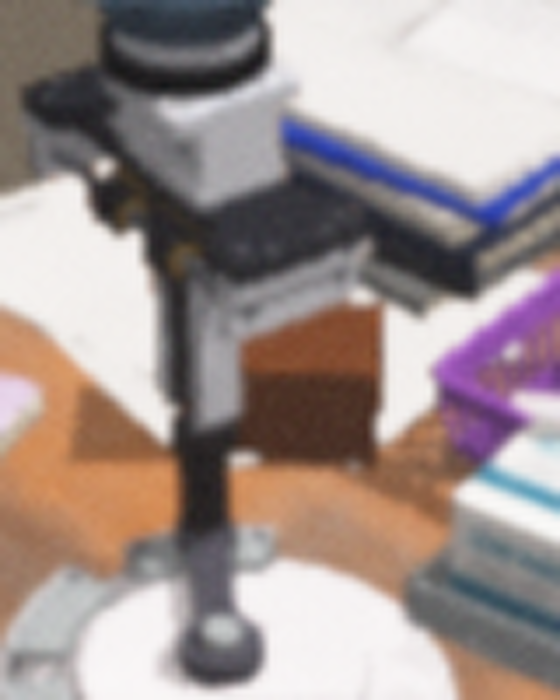

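```bash
python3 - <<'E'
from h import *
d=np.load('pics/w1.npz');E=d['E'];print(d['K'].round(1));print('cam axes rows',E[:3,:3].round(3));c=-E[:3,:3].T@E[:3,3];print(c)
e=np.array([.6176,.1098,.2532]);T=np.array([[-.9646,.2637,0],[.2637,.9646,0],[0,0,-1]])
print('cam in tool',T@(c-e)) 
for X in (-.01,-.008,0,.008,.01):
  for Z in (0,-.02,-.04):
    p=[e+T.T@np.array([X,s*.0306,Z]) for s in (-1,1)]
    a,b=[proj('w1',q) for q in p]; print(X,Z,a.round(1),b.round(1),(np.abs(b-a)[0]/.0613).round())
crop('w1',180,200,330,300,5,'c10')
E
```

```text
[[334.7   0.  255.3]
 [  0.  334.7 185.7]
 [  0.    0.    1. ]]
cam axes rows [[ 0.262  0.965 -0.001]
 [ 0.929 -0.252  0.269]
 [ 0.26  -0.071 -0.963]]
[0.54130655 0.13022863 0.46270089]
cam in tool [ 0.07897969 -0.00041313 -0.20950089]
-0.01 0 [210.6 229. ] [301.4 229.2] 1480.0
-0.01 -0.02 [206.4 241.8] [305.7 242. ] 1619.0
-0.01 -0.04 [201.4 257.2] [310.8 257.4] 1785.0
-0.008 0 [210.5 226.3] [301.5 226.4] 1484.0
-0.008 -0.02 [206.3 238.8] [305.8 239. ] 1623.0
-0.008 -0.04 [201.2 254. ] [311.  254.2] 1790.0
0 0 [210.1 215.1] [302.  215.3] 1498.0
0 -0.02 [205.8 226.7] [306.3 226.9] 1640.0
0 -0.04 [200.6 240.8] [311.6 241. ] 1811.0
0.008 0 [209.7 203.7] [302.4 203.9] 1513.0
0.008 -0.02 [205.3 214.4] [306.9 214.6] 1657.0
0.008 -0.04 [200.  227.3] [312.3 227.5] 1833.0
0.01 0 [209.6 200.8] [302.6 201. ] 1517.0
0.01 -0.02 [205.2 211.2] [307.1 211.4] 1662.0
0.01 -0.04 [199.8 223.9] [312.5 224.1] 1838.0
```

View pics/c10.png

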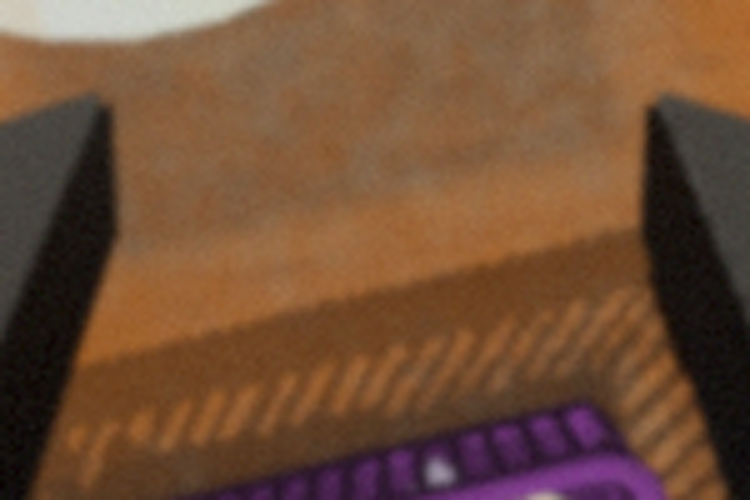

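```bash
python3 -m inch '{"translation":[[0,0,0],[0,0,0],[0,0,0],[0,0,0],[0,0,0],[0,0,0],[0,0,0],[0,0,0.004],[0,0,0.01],[0,0,0.016],[0,0,0.022],[0,0,0.028],[0,0,0.03],[0,0,0.03],[0,0,0.03],[0,0,0.03],[0,0,0.03],[0,0,0.03],[0,0,0.03],[0,0,0.03]],"spin":[0,0,0,0,0,0,0,0,0,0,0,0,0,0,0,0,0,0,0,0],"grip":[25,30,35,40,45,50,52,52,52,52,52,52,52,48,44,40,37,34,30,30]}' 5
python3 -m inch '{"translation":[[0,0,0],[0,0,0],[0,0,0],[0,0,0]],"spin":[0,0,0,0],"grip":[28,28,28,28]}' 5
python3 - <<'E'
from h import *
snap('wrist','w5');st()
crop('w5',180,130,330,300,4,'c8')
E
```

```text
t: 9.4
eef_pos: [0.6158, 0.1093, 0.0892]
tool_rot: [0.133, 0.991, -0.0, 0.0]
wrist_force: [-0.6, -1.1, 1.5]
finger_gap: 0.0333
t: 9.8
eef_pos: [0.6159, 0.1094, 0.0892]
tool_rot: [0.133, 0.991, -0.0, 0.0]
wrist_force: [-0.1, -2.2, 3.7]
finger_gap: 0.0328
{'t': 9.85, 'q': [-0.005, 0.2747, 1.6848, -0.0003, 1.1818, -1.3089], 'joint_vel': [0.0006, 0.0012, 0.0021, 0.0004, -0.001, 0.0004], 'joint_efforts': [1.4865, -38.663, -28.18, 0.6697, -0.2062, -0.0041], 'eef_pos': [0.6158, 0.1094, 0.0891], 'tool_rot': [0.133, 0.9911, -0.0001, 0.0002], 'wrist_force': [-1.4912, -3.1094, 3.8648], 'torque': [-0.4865, 0.1947, -0.0175], 'finger_gap': 0.0332}
```

View pics/c8.png

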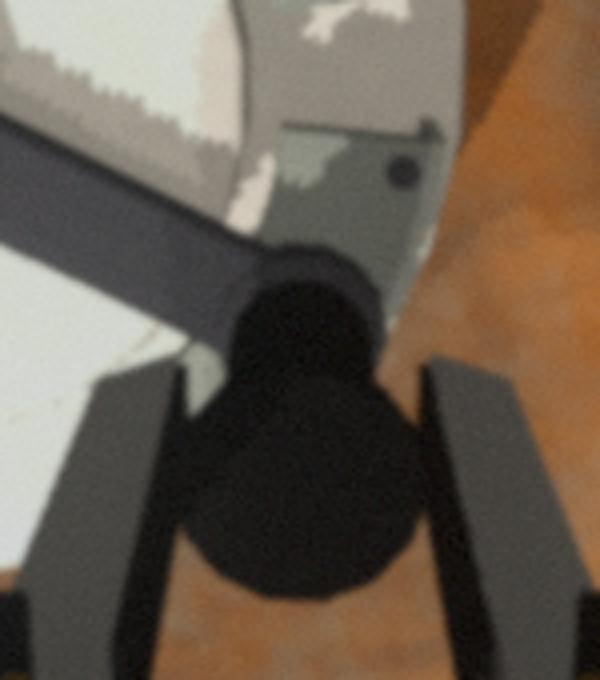

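```bash
python3 -m inch '{"translation":[[0,-0.0005,0],[0,-0.0005,0],[0,-0.0005,0],[0,-0.0005,0]],"spin":[0,0,0,0],"grip":[25,25,25,25]}' 15
python3 -m inch '{"translation":[[0,0,0],[0,0,0],[0,0,0],[0,0,0]],"spin":[0,0,0,0],"grip":[25,25,25,25]}' 30

```

```text
t: 10.25
eef_pos: [0.6158, 0.1092, 0.0891]
tool_rot: [0.133, 0.991, 0.0, 0.0]
wrist_force: [-0.3, -1.2, 5.3]
finger_gap: 0.0327
t: 10.65
eef_pos: [0.6158, 0.1092, 0.0891]
tool_rot: [0.133, 0.991, 0.0, 0.0]
wrist_force: [0.8, -0.8, 5.9]
finger_gap: 0.032
```

```bash
cat >> h.py <<'E'
A0=.831
def arc(c0,c1s,r=.085,a0=A0):
    """tool-axis shift from crank c0 to each c1"""
    o=[]
    for c1 in c1s:
        dx=r*(np.cos(a0+c1)-np.cos(a0+c0));dy=r*(np.sin(a0+c1)-np.sin(a0+c0))
        o.append([round(-.9646*dx+.2637*dy,4),round(.2637*dx+.9646*dy,4)])
    return o
E
python3 -c "
from h import *
print(arc(0,[-.02,-.04,-.06,-.08,-.1,-.12]))"
```

```text
[[np.float64(-0.0015), np.float64(-0.0008)], [np.float64(-0.003), np.float64(-0.0016)], [np.float64(-0.0045), np.float64(-0.0025)], [np.float64(-0.0059), np.float64(-0.0033)], [np.float64(-0.0074), np.float64(-0.0042)], [np.float64(-0.0088), np.float64(-0.0052)]]
```

```bash
python3 -m inch '{"translation":[[-0.0008,-0.0004,0],[-0.0015,-0.0008,0],[-0.0022,-0.0012,0],[-0.003,-0.0016,0],[-0.0038,-0.002,0],[-0.0045,-0.0025,0],[-0.0052,-0.0029,0],[-0.0059,-0.0033,0],[-0.0067,-0.0038,0],[-0.0074,-0.0042,0],[-0.0074,-0.0042,0],[-0.0074,-0.0042,0]],"spin":[0,0,0,0,0,0,0,0,0,0,0,0],"grip":[25,25,25,25,25,25,25,25,25,25,25,25]}' 40
python3 - <<'E'
from h import *
snap('wrist','w6');st()
crop('w6',95,0,330,260,2.5,'c8')
E
```

```text
t: 11.85
eef_pos: [0.6202, 0.105, 0.089]
tool_rot: [0.133, 0.991, 0.001, -0.002]
wrist_force: [-5.0, 4.3, 7.0]
finger_gap: 0.0317
{'t': 11.9, 'q': [-0.0139, 0.2845, 1.6729, 0.0034, 1.1873, -1.3194], 'joint_vel': [-0.0011, 0.0003, -0.0018, 0.0008, -0.0007, -0.001], 'joint_efforts': [-3.0108, -36.5077, -27.8945, -1.0173, -1.2584, 0.0029], 'eef_pos': [0.6203, 0.105, 0.089], 'tool_rot': [0.1329, 0.9911, 0.0014, -0.0017], 'wrist_force': [-5.0954, 4.7775, 7.0827], 'torque': [0.8094, 0.9149, 0.001], 'finger_gap': 0.0317}
```

View pics/c8.png

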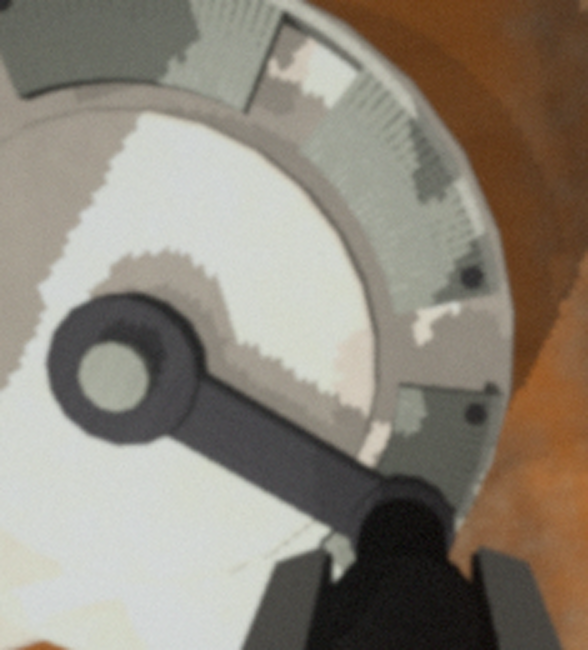

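```bash
cat >> h.py <<'E'
def crank_of(f,u,v,z):
    p=ray(f,u,v,z)[:2]-np.array([.5589,.0461]); return np.hypot(*p).round(4),(np.arctan2(p[1],p[0])-A0).round(4)
E
python3 - <<'E'
from h import *
crop('w5',190,190,320,300,6,'c11');crop('w6',190,190,320,300,6,'c12')
E
```

```text
(no output)
```

View pics/c11.png

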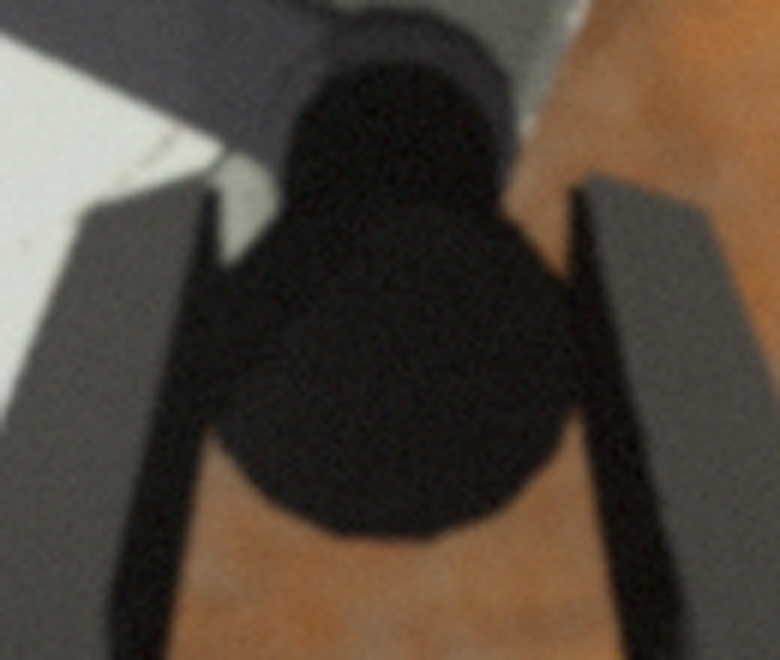

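View pics/c12.png

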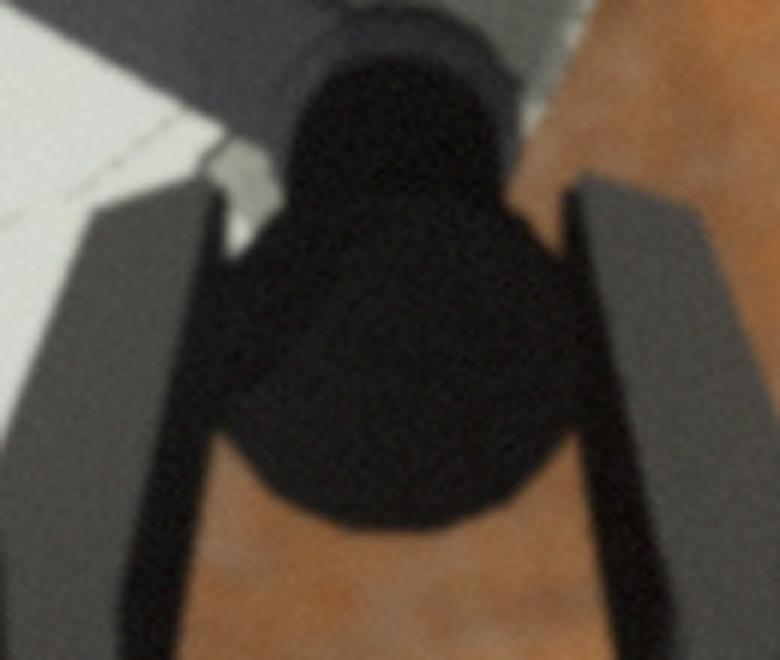

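```bash
python3 - <<'E'
from h import *
for f,u,v in (('w5',398,365),('w6',397,358)): print(crank_of(f,190+u/6-.4,190+v/6-.4,.142))
E
python3 -m inch '{"translation":[[-0.0006,-0.0003,0],[-0.0012,-0.0007,0],[-0.0019,-0.0011,0],[-0.0026,-0.0015,0],[-0.0026,-0.0015,0],[-0.0026,-0.0015,0]],"spin":[0,0,0,0,0,0],"grip":[25,25,25,25,25,25]}' 40
python3 - <<'E'
from h import *
snap('wrist','w7');st()
crop('w7',190,190,320,300,6,'c12')
E
```

```text
(np.float64(0.0857), np.float64(-0.0024))
(np.float64(0.0852), np.float64(-0.0715))
t: 12.5
eef_pos: [0.6223, 0.1028, 0.089]
tool_rot: [0.133, 0.991, 0.001, -0.002]
wrist_force: [-5.3, 4.7, 8.2]
finger_gap: 0.0321
{'t': 12.55, 'q': [-0.0173, 0.2882, 1.6683, 0.0033, 1.1884, -1.3227], 'joint_vel': [-0.0001, -0.0008, 0.0008, 0.0005, 0.0024, 0.0011], 'joint_efforts': [-2.9215, -36.5829, -27.9807, -0.9622, -1.3432, 0.0026], 'eef_pos': [0.6223, 0.1028, 0.089], 'tool_rot': [0.1329, 0.9911, 0.0013, -0.0018], 'wrist_force': [-5.793, 3.7679, 9.4813], 'torque': [0.7836, 0.9557, 0.0063], 'finger_gap': 0.0321}
```

View pics/c12.png

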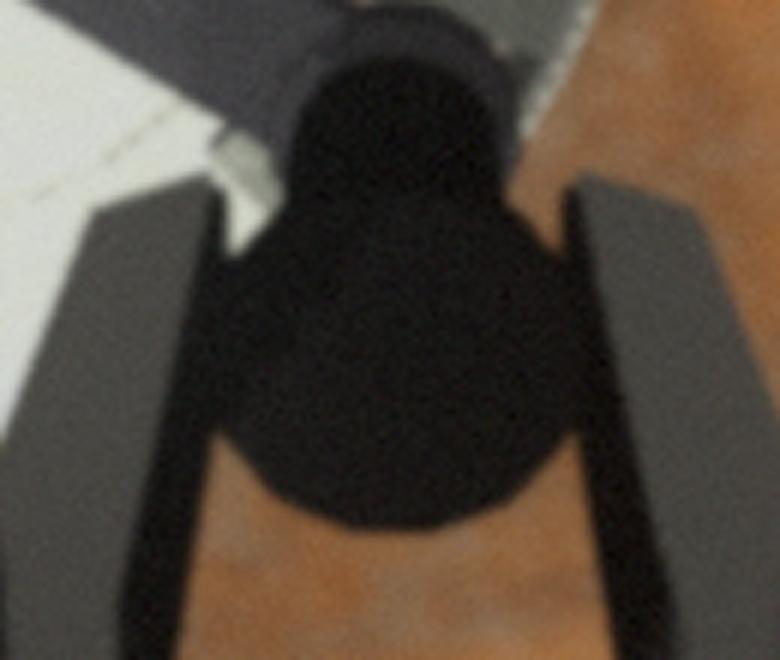

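```bash
python3 -m inch '{"translation":[[0,0,-0.002],[0,0,-0.004],[0,0,-0.006],[0,0,-0.008]],"spin":[0,0,0,0],"grip":[25,25,25,25]}' 40
python3 -m inch '{"translation":[[0,0,-0.002],[0,0,-0.004],[0,0,-0.006],[0,0,-0.008],[0,0,-0.01],[0,0,-0.012],[0,0,-0.012]],"spin":[0,0,0,0,0,0,0],"grip":[25,25,25,25,25,25,25]}' 40
python3 - <<'E'
from h import *
snap('wrist','w8');snap('scene','s8');st()
crop('w8',190,190,320,300,6,'c12');crop('s8',210,140,270,220,8,'c6')
E
```

```text
t: 12.95
eef_pos: [0.6206, 0.1038, 0.0937]
tool_rot: [0.133, 0.991, 0.002, -0.004]
wrist_force: [-1.9, 6.8, -3.8]
finger_gap: 0.0315
t: 13.65
eef_pos: [0.6205, 0.1039, 0.1056]
tool_rot: [0.133, 0.991, 0.002, -0.004]
wrist_force: [-1.2, 6.1, -4.8]
finger_gap: 0.0315
{'t': 13.75, 'q': [-0.0167, 0.2685, 1.6603, 0.0055, 1.2201, -1.3227], 'joint_vel': [0.0001, 0.0016, 0.0012, 0.001, -0.002, 0.0002], 'joint_efforts': [-4.4011, -43.847, -32.9755, -1.8093, -0.3155, 0.0094], 'eef_pos': [0.6204, 0.1039, 0.1053], 'tool_rot': [0.1329, 0.9911, 0.0021, -0.0039], 'wrist_force': [-0.6395, 6.6421, -4.3533], 'torque': [1.4078, 0.2486, 0.0203], 'finger_gap': 0.0316}
```

View pics/c12.png

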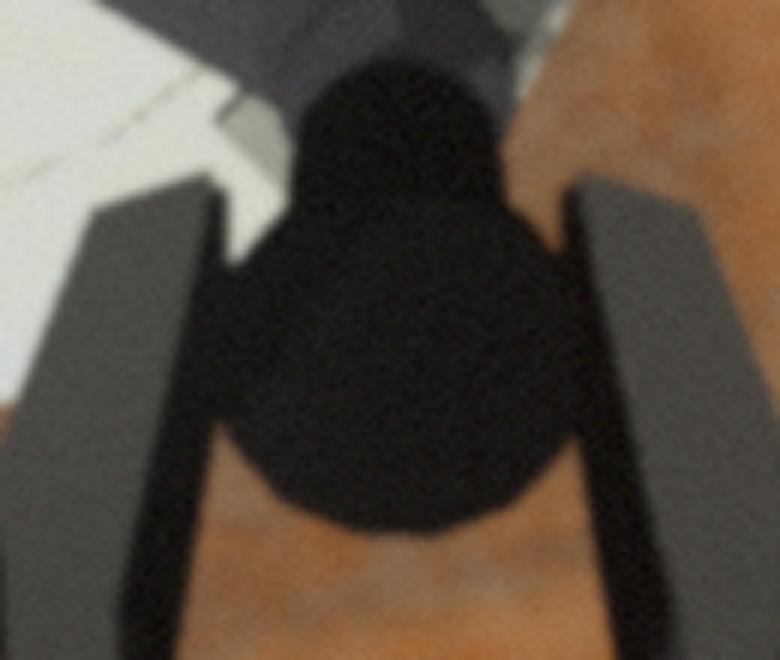

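View pics/c6.png

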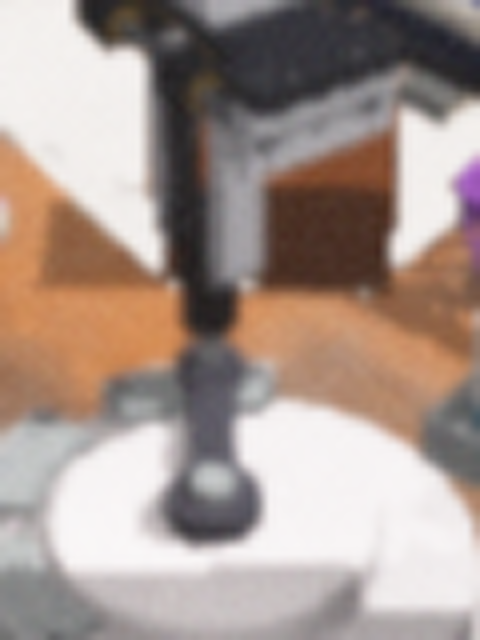

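```bash
python3 -m inch '{"translation":[[0,0,-0.001],[0,0,-0.0025],[0,0,-0.0025],[0,0,-0.0025]],"spin":[0,0,0,0],"grip":[25,25,25,25]}' 45
python3 - <<'E'
from h import *
snap('wrist','w9');snap('side','d9');st()
crop('w9',190,190,320,300,6,'c12')
print([tuple(float(v) for v in a) for a in arc(-.1,np.arange(-.08,.3,.02))])
E
```

```text
t: 14.15
eef_pos: [0.6204, 0.1039, 0.1078]
tool_rot: [0.133, 0.991, 0.002, -0.004]
wrist_force: [-1.5, 6.6, -5.1]
finger_gap: 0.0317
{'t': 14.25, 'q': [-0.0166, 0.2659, 1.6588, 0.0056, 1.2244, -1.3227], 'joint_vel': [-0.0008, -0.0002, -0.0003, -0.0015, 0.0014, -0.0005], 'joint_efforts': [-4.4753, -43.8037, -33.0593, -1.8424, -0.3245, 0.0096], 'eef_pos': [0.6204, 0.1039, 0.1077], 'tool_rot': [0.1329, 0.9911, 0.0022, -0.004], 'wrist_force': [-1.5373, 6.4121, -3.7925], 'torque': [1.4267, 0.223, -0.0344], 'finger_gap': 0.0312}
[(0.0014, 0.0009), (0.0029, 0.0018), (0.0044, 0.0026), (0.0059, 0.0035), (0.0074, 0.0042), (0.0089, 0.005), (0.0104, 0.0057), (0.012, 0.0064), (0.0135, 0.0071), (0.0151, 0.0077), (0.0167, 0.0083), (0.0183, 0.0089), (0.0199, 0.0094), (0.0215, 0.01), (0.0232, 0.0104), (0.0248, 0.0109), (0.0265, 0.0113), (0.0281, 0.0117), (0.0298, 0.012)]
```

View pics/c12.png

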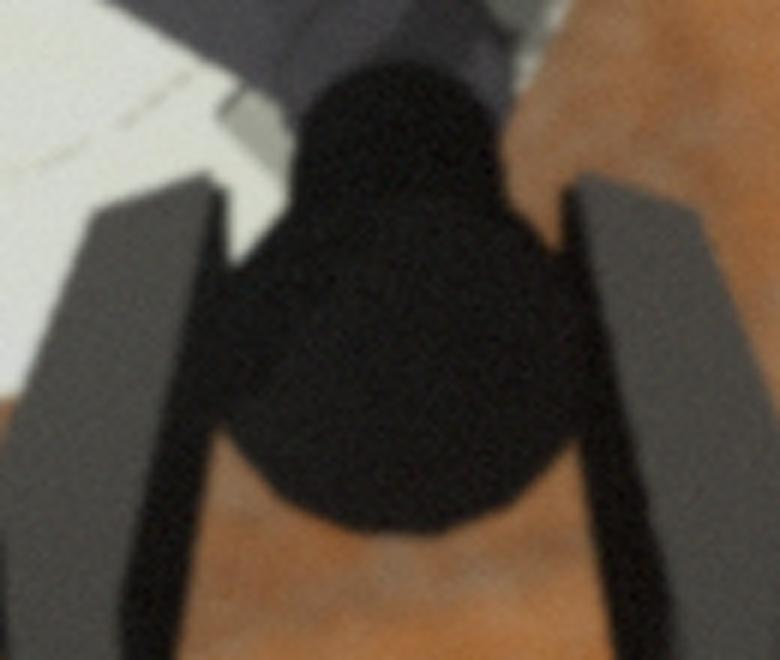

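View pics/d9.png

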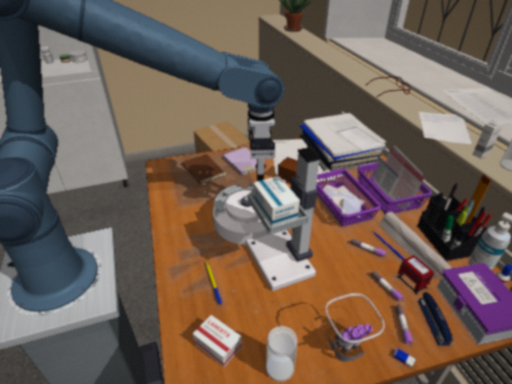

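```bash
python3 - <<'E'
from h import *
for a in (-.135,.265,.665,1.0): print(a,[[round(float(v),4) for v in p]+[0] for p in arc(a,a+.02*np.arange(1,21))])
E
```

```text
-0.135 [[0.0014, 0.001, 0], [0.0028, 0.0019, 0], [0.0043, 0.0028, 0], [0.0057, 0.0037, 0], [0.0072, 0.0045, 0], [0.0087, 0.0053, 0], [0.0102, 0.0061, 0], [0.0117, 0.0068, 0], [0.0133, 0.0076, 0], [0.0148, 0.0083, 0], [0.0164, 0.0089, 0], [0.018, 0.0095, 0], [0.0196, 0.0101, 0], [0.0212, 0.0107, 0], [0.0228, 0.0112, 0], [0.0244, 0.0117, 0], [0.026, 0.0122, 0], [0.0277, 0.0126, 0], [0.0293, 0.013, 0], [0.031, 0.0134, 0]]
0.265 [[0.0017, 0.0003, 0], [0.0033, 0.0006, 0], [0.005, 0.0009, 0], [0.0067, 0.0011, 0], [0.0084, 0.0013, 0], [0.0101, 0.0015, 0], [0.0118, 0.0016, 0], [0.0135, 0.0017, 0], [0.0152, 0.0018, 0], [0.0169, 0.0018, 0], [0.0186, 0.0018, 0], [0.0203, 0.0018, 0], [0.022, 0.0017, 0], [0.0237, 0.0016, 0], [0.0254, 0.0015, 0], [0.0271, 0.0013, 0], [0.0287, 0.0011, 0], [0.0304, 0.0009, 0], [0.0321, 0.0006, 0], [0.0338, 0.0003, 0]]
0.665 [[0.0017, -0.0003, 0], [0.0033, -0.0007, 0], [0.005, -0.0011, 0], [0.0066, -0.0016, 0], [0.0082, -0.002, 0], [0.0099, -0.0025, 0], [0.0115, -0.0031, 0], [0.0131, -0.0037, 0], [0.0147, -0.0043, 0], [0.0163, -0.0049, 0], [0.0178, -0.0056, 0], [0.0194, -0.0062, 0], [0.0209, -0.007, 0], [0.0224, -0.0077, 0], [0.0239, -0.0085, 0], [0.0254, -0.0093, 0], [0.0269, -0.0102, 0], [0.0284, -0.0111, 0], [0.0298, -0.012, 0], [0.0312, -0.0129, 0]]
1.0 [[0.0015, -0.0009, 0], [0.0029, -0.0018, 0], [0.0043, -0.0027, 0], [0.0057, -0.0037, 0], [0.0071, -0.0046, 0], [0.0085, -0.0056, 0], [0.0098, -0.0067, 0], [0.0112, -0.0077, 0], [0.0125, -0.0088, 0], [0.0137, -0.01, 0], [0.015, -0.0111, 0], [0.0162, -0.0123, 0], [0.0174, -0.0135, 0], [0.0186, -0.0147, 0], [0.0198, -0.0159, 0], [0.0209, -0.0172, 0], [0.0221, -0.0185, 0], [0.0231, -0.0198, 0], [0.0242, -0.0211, 0], [0.0252, -0.0224, 0]]
```

```bash
python3 -m inch '{"translation":[[0.0014,0.001,0],[0.0028,0.0019,0],[0.0043,0.0028,0],[0.0057,0.0037,0],[0.0072,0.0045,0],[0.0087,0.0053,0],[0.0102,0.0061,0],[0.0117,0.0068,0],[0.0133,0.0076,0],[0.0148,0.0083,0],[0.0164,0.0089,0],[0.018,0.0095,0],[0.0196,0.0101,0],[0.0212,0.0107,0],[0.0228,0.0112,0],[0.0244,0.0117,0],[0.026,0.0122,0],[0.0277,0.0126,0],[0.0293,0.013,0],[0.031,0.0134,0]],"spin":[0,0,0,0,0,0,0,0,0,0,0,0,0,0,0,0,0,0,0,0],"grip":[25,25,25,25,25,25,25,25,25,25,25,25,25,25,25,25,25,25,25,25]}' 45
python3 - <<'E'
from h import *
snap('wrist','w10');st()
E
```

```text
t: 16.25
eef_pos: [0.593, 0.1241, 0.1073]
tool_rot: [0.133, 0.991, 0.001, -0.005]
wrist_force: [-3.2, 4.5, -5.0]
finger_gap: 0.0318
{'t': 16.3, 'q': [0.0176, 0.2164, 1.7189, 0.0042, 1.2166, -1.2881], 'joint_vel': [-0.0006, 0.0023, -0.0011, 0.0041, 0.0018, -0.0015], 'joint_efforts': [-3.8386, -41.7952, -34.5297, -1.3466, -1.0789, 0.0089], 'eef_pos': [0.5927, 0.1243, 0.1073], 'tool_rot': [0.1329, 0.9911, 0.0012, -0.0054], 'wrist_force': [-4.8653, 5.1341, -3.9728], 'torque': [1.0153, 0.7892, -0.0128], 'finger_gap': 0.0313}
```

View pics/w10.png

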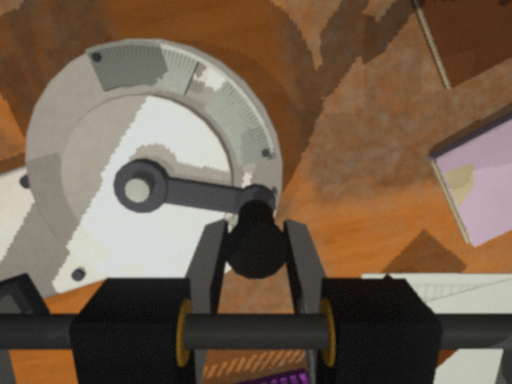

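Smooth: the crank has turned back, the button is still centred in the jaws (256,245) and the pawl is up. Continuing.

```bash
python3 -m inch '{"translation":[[0.0017,0.0003,0],[0.0033,0.0006,0],[0.005,0.0009,0],[0.0067,0.0011,0],[0.0084,0.0013,0],[0.0101,0.0015,0],[0.0118,0.0016,0],[0.0135,0.0017,0],[0.0152,0.0018,0],[0.0169,0.0018,0],[0.0186,0.0018,0],[0.0203,0.0018,0],[0.022,0.0017,0],[0.0237,0.0016,0],[0.0254,0.0015,0],[0.0271,0.0013,0],[0.0287,0.0011,0],[0.0304,0.0009,0],[0.0321,0.0006,0],[0.0338,0.0003,0]],"spin":[0,0,0,0,0,0,0,0,0,0,0,0,0,0,0,0,0,0,0,0],"grip":[25,25,25,25,25,25,25,25,25,25,25,25,25,25,25,25,25,25,25,25]}' 45
python3 - <<'E'
from h import *
snap('wrist','w11');st()
crop('w11',190,190,320,300,6,'c12')
E
```

```text
t: 18.3
eef_pos: [0.5597, 0.132, 0.1071]
tool_rot: [0.133, 0.991, -0.0, -0.006]
wrist_force: [-5.5, 0.2, -4.5]
finger_gap: 0.0315
{'t': 18.35, 'q': [0.0337, 0.1491, 1.7969, 0.0015, 1.2078, -1.2711], 'joint_vel': [-0.0025, 0.0039, -0.0017, 0.0002, 0.0041, -0.0004], 'joint_efforts': [-1.5367, -38.9461, -35.267, -0.295, -1.5253, -0.0001], 'eef_pos': [0.5594, 0.132, 0.107], 'tool_rot': [0.1329, 0.9911, -0.0003, -0.0062], 'wrist_force': [-6.0806, 0.8823, -4.8134], 'torque': [0.1738, 1.1308, -0.0265], 'finger_gap': 0.0317}
```

View pics/c12.png

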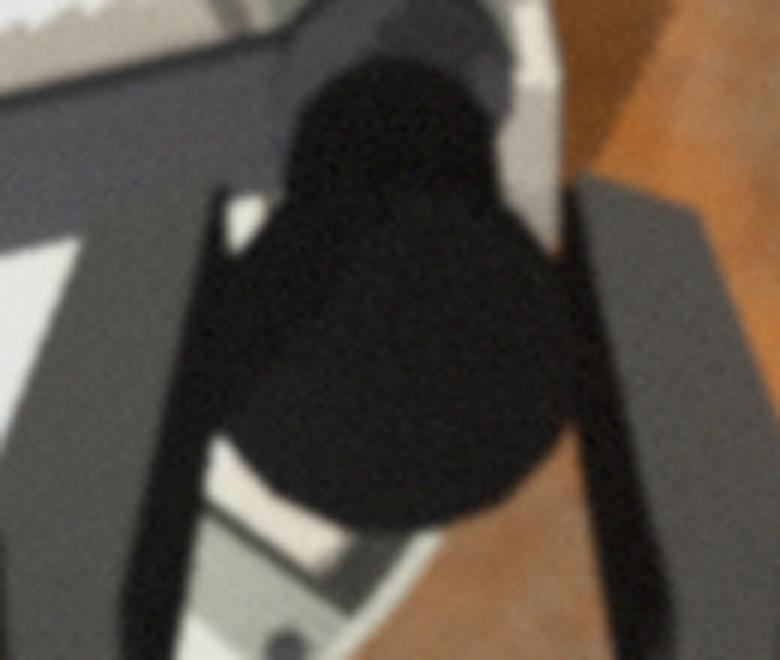

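```bash
python3 -m inch '{"translation":[[0.0017,-0.0003,0],[0.0033,-0.0007,0],[0.005,-0.0011,0],[0.0066,-0.0016,0],[0.0082,-0.002,0],[0.0099,-0.0025,0],[0.0115,-0.0031,0],[0.0131,-0.0037,0],[0.0147,-0.0043,0],[0.0163,-0.0049,0],[0.0178,-0.0056,0],[0.0194,-0.0062,0],[0.0209,-0.007,0],[0.0224,-0.0077,0],[0.0239,-0.0085,0],[0.0254,-0.0093,0],[0.0269,-0.0102,0],[0.0284,-0.0111,0],[0.0298,-0.012,0],[0.0312,-0.0129,0]],"spin":[0,0,0,0,0,0,0,0,0,0,0,0,0,0,0,0,0,0,0,0],"grip":[25,25,25,25,25,25,25,25,25,25,25,25,25,25,25,25,25,25,25,25]}' 45
python3 - <<'E'
from h import *
snap('wrist','w12');snap('scene','s12');s=arm.observe();st()
d=s['eef_pos'][:2]-np.array([.5589,.0461]);print(np.hypot(*d),np.arctan2(d[1],d[0])-A0)
print([[round(float(v),4) for v in p]+[0] for p in arc(1.065,1.065+.02*np.arange(1,15))])
crop('w12',190,130,320,300,4,'c12')
E
```

```text
t: 20.35
eef_pos: [0.5266, 0.1264, 0.1073]
tool_rot: [0.133, 0.991, -0.002, -0.005]
wrist_force: [-4.2, -4.1, -5.3]
finger_gap: 0.0315
{'t': 20.45, 'q': [0.0268, 0.0714, 1.8811, -0.0016, 1.2005, -1.2769], 'joint_vel': [-0.0006, 0.0031, -0.0028, -0.0009, 0.0019, 0.0015], 'joint_efforts': [1.2419, -35.5296, -34.5634, 0.8719, -1.3267, -0.0106], 'eef_pos': [0.5264, 0.1263, 0.1073], 'tool_rot': [0.1328, 0.9911, -0.0017, -0.0055], 'wrist_force': [-5.4391, -3.9642, -5.1176], 'torque': [-0.6741, 0.9783, 0.0136], 'finger_gap': 0.0314}
0.08653387739394083 1.1251229109594674
[[0.0014, -0.001, 0], [0.0028, -0.002, 0], [0.0041, -0.003, 0], [0.0055, -0.004, 0], [0.0068, -0.0051, 0], [0.0081, -0.0062, 0], [0.0094, -0.0073, 0], [0.0106, -0.0085, 0], [0.0119, -0.0096, 0], [0.0131, -0.0108, 0], [0.0142, -0.0121, 0], [0.0154, -0.0133, 0], [0.0165, -0.0146, 0], [0.0176, -0.0159, 0]]
```

View pics/w12.png

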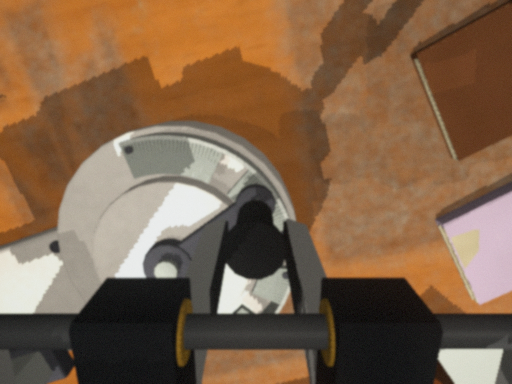

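View pics/s12.png

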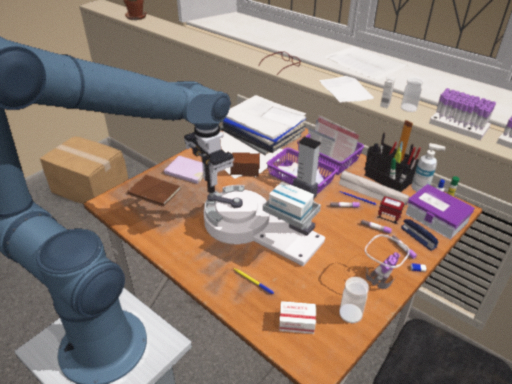

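```bash
python3 -m inch '{"translation":[[0.0014,-0.001,0],[0.0028,-0.002,0],[0.0041,-0.003,0],[0.0055,-0.004,0],[0.0068,-0.0051,0],[0.0081,-0.0062,0],[0.0094,-0.0073,0],[0.0106,-0.0085,0],[0.0119,-0.0096,0],[0.0131,-0.0108,0],[0.0142,-0.0121,0],[0.0154,-0.0133,0],[0.0154,-0.0133,0],[0.0154,-0.0133,0]],"spin":[0,0,0,0,0,0,0,0,0,0,0,0,0,0],"grip":[25,25,25,25,25,25,25,25,25,25,25,25,25,25]}' 45
python3 - <<'E'
from h import *
snap('wrist','w13');snap('scene','s13');snap('side','d13');s=arm.observe();st()
d=s['eef_pos'][:2]-np.array([.5589,.0461]);print(np.hypot(*d),np.arctan2(d[1],d[0])-A0)
crop('w13',150,110,300,260,5,'c12');crop('s13',190,170,260,240,8,'c13');crop('d13',205,140,285,220,7,'c14')
E
```

```text
t: 21.85
eef_pos: [0.5088, 0.117, 0.1077]
tool_rot: [0.133, 0.991, -0.002, -0.005]
wrist_force: [-3.6, -5.5, -5.8]
finger_gap: 0.0314
{'t': 22.0, 'q': [0.0103, 0.0242, 1.9295, -0.0031, 1.1979, -1.293], 'joint_vel': [-0.0016, -0.0002, 0.0006, -0.0005, 0.0007, 0.0001], 'joint_efforts': [2.3634, -33.2354, -33.8571, 1.394, -0.967, -0.0097], 'eef_pos': [0.5087, 0.117, 0.1076], 'tool_rot': [0.1328, 0.9911, -0.0021, -0.0047], 'wrist_force': [-4.0171, -5.1318, -4.7182], 'torque': [-1.0728, 0.7208, 0.0153], 'finger_gap': 0.0316}
0.08681352955866496 1.3557216863614547
```

View pics/c12.png

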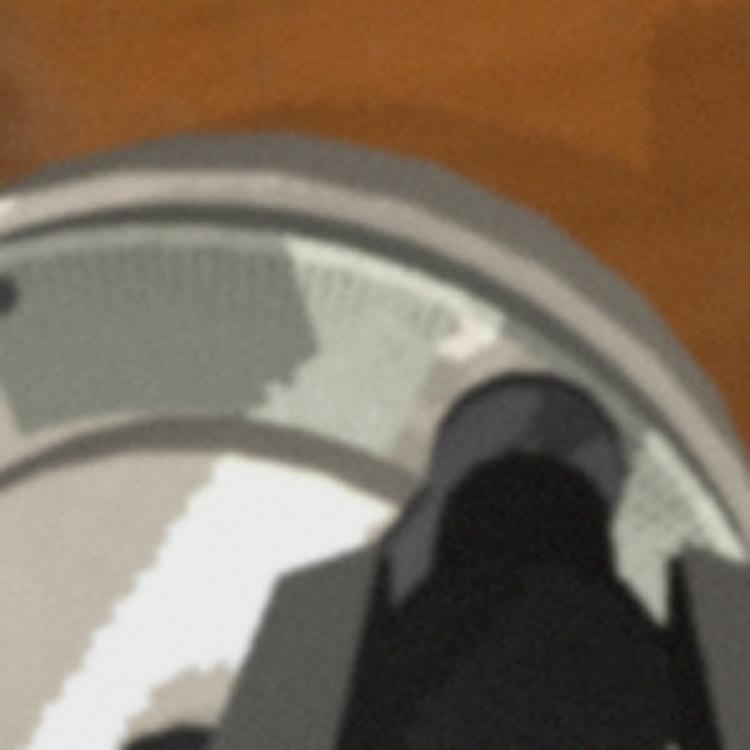

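View pics/c13.png

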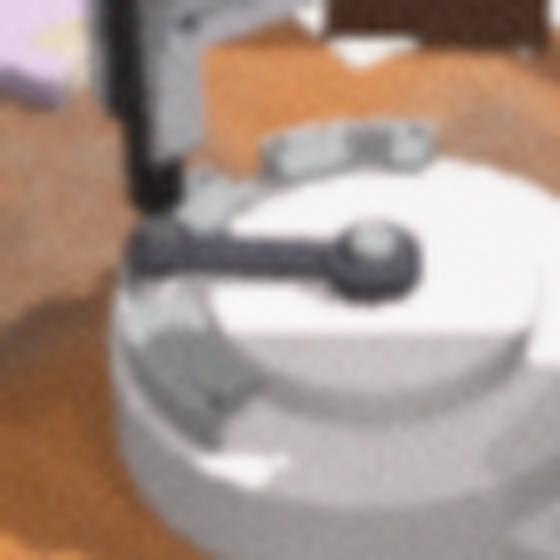

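View pics/c14.png

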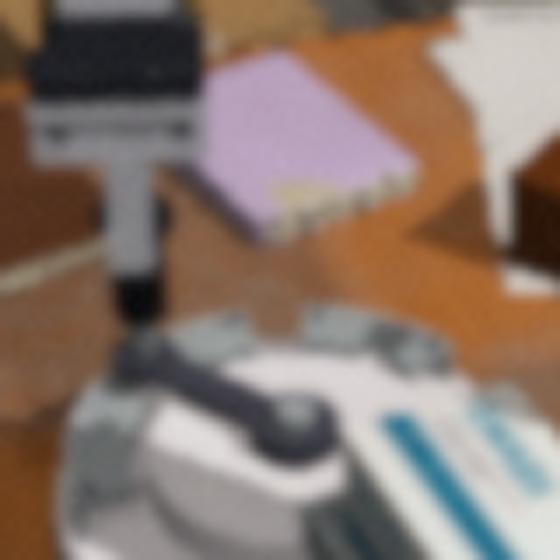

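```bash
python3 - <<'E'
from h import *
W=lambda u,v:(150+u/5-.4,110+v/5-.4)
for n,p,z in (('far out',(500,325),.072),('mid',(450,385),.072),('far in',(398,452),.072),('armend',(530,465),.084),('near edge out',(632,440),.072),('near in?',(612,510),.072)):
    print(n,crank_of('w13',*W(*p),z))
E
```

```text
far out (np.float64(0.0988), np.float64(1.5082))
mid (np.float64(0.0867), np.float64(1.5289))
far in (np.float64(0.0732), np.float64(1.5537))
armend (np.float64(0.0863), np.float64(1.3525))
near edge out (np.float64(0.0972), np.float64(1.2284))
near in? (np.float64(0.0874), np.float64(1.1556))
```

```bash
python3 - <<'E'
from h import *
print([[round(float(v),4) for v in p]+[0] for p in arc(1.305,1.305+.015*np.arange(1,11))])
E
```

```text
[[0.0009, -0.0009, 0], [0.0017, -0.0019, 0], [0.0025, -0.0029, 0], [0.0033, -0.0039, 0], [0.0041, -0.0049, 0], [0.0049, -0.0059, 0], [0.0057, -0.0069, 0], [0.0064, -0.0079, 0], [0.0071, -0.009, 0], [0.0078, -0.01, 0]]
```

Move to about 1.40, then lower in small steps while watching the force.

```bash
python3 -m inch '{"translation":[[0.0009,-0.0009,0],[0.0017,-0.0019,0],[0.0025,-0.0029,0],[0.0025,-0.0029,0],[0.0025,-0.0029,0.002],[0.0025,-0.0029,0.004],[0.0025,-0.0029,0.005]],"spin":[0,0,0,0,0,0,0],"grip":[25,25,25,25,25,25,25]}' 45
python3 -m inch '{"translation":[[0,0,0.001],[0,0,0.002],[0,0,0.002]],"spin":[0,0,0],"grip":[25,25,25]}' 45
python3 - <<'E'
from h import *
s=arm.observe();st()
d=s['eef_pos'][:2]-np.array([.5589,.0461]);print(np.hypot(*d),np.arctan2(d[1],d[0])-A0)
E
```

```text
t: 22.7
eef_pos: [0.5058, 0.1148, 0.1027]
tool_rot: [0.133, 0.991, -0.002, -0.004]
wrist_force: [-2.8, -5.7, -4.5]
finger_gap: 0.0317
t: 23.0
eef_pos: [0.5057, 0.1148, 0.1007]
tool_rot: [0.133, 0.991, -0.002, -0.005]
wrist_force: [-3.2, -5.2, -4.0]
finger_gap: 0.0316
{'t': 23.0, 'q': [0.0061, 0.0247, 1.9428, -0.0032, 1.1837, -1.297], 'joint_vel': [0.0006, 0.0007, -0.0007, 0.0003, 0.002, -0.0011], 'joint_efforts': [2.5504, -32.7517, -33.2553, 1.4736, -0.9, -0.0101], 'eef_pos': [0.5057, 0.1148, 0.1007], 'tool_rot': [0.1328, 0.9911, -0.0021, -0.0045], 'wrist_force': [-3.2315, -5.1842, -3.9598], 'torque': [-1.1074, 0.6716, 0.0009], 'finger_gap': 0.0316}
0.08683493290371415 1.3987627546296717
```

```bash
python3 -m inch '{"translation":[[0,0,0.001],[0,0,0.002],[0,0,0.003],[0,0,0.003]],"spin":[0,0,0,0],"grip":[25,25,25,25]}' 45
python3 - <<'E'
from h import *
s=arm.observe();st()
E
```

```text
t: 23.4
eef_pos: [0.5057, 0.1147, 0.0978]
tool_rot: [0.133, 0.991, -0.002, -0.005]
wrist_force: [-4.9, -5.1, -3.8]
finger_gap: 0.0315
{'t': 23.4, 'q': [0.0061, 0.0285, 1.9448, -0.0033, 1.1778, -1.297], 'joint_vel': [-0.0019, -0.0034, -0.0012, -0.003, 0.0013, -0.0011], 'joint_efforts': [2.5834, -32.7498, -33.1401, 1.4959, -0.9365, -0.0102], 'eef_pos': [0.5057, 0.1147, 0.0978], 'tool_rot': [0.1328, 0.9911, -0.0022, -0.0045], 'wrist_force': [-4.925, -5.1455, -3.7601], 'torque': [-1.1901, 0.7454, -0.0187], 'finger_gap': 0.0315}
```

```bash
python3 -m inch '{"translation":[[0,0,0.001],[0,0,0.002],[0,0,0.003],[0,0,0.004],[0,0,0.004]],"spin":[0,0,0,0,0],"grip":[25,25,25,25,25]}' 45
python3 -m inch '{"translation":[[0,0,0.001],[0,0,0.002],[0,0,0.003],[0,0,0.003]],"spin":[0,0,0,0],"grip":[25,25,25,25]}' 45
python3 -m inch '{"translation":[[0,0,0.001],[0,0,0.002],[0,0,0.002]],"spin":[0,0,0],"grip":[25,25,25]}' 45
python3 - <<'E'
from h import *
snap('wrist','w14');snap('scene','s14');s=arm.observe();st()
crop('w14',150,110,300,260,5,'c12');crop('s14',190,170,260,240,8,'c13')
E
```

```text
t: 23.9
eef_pos: [0.5057, 0.1147, 0.0938]
tool_rot: [0.133, 0.991, -0.002, -0.005]
wrist_force: [-3.8, -6.3, -4.9]
finger_gap: 0.0318
t: 24.3
eef_pos: [0.5057, 0.1147, 0.0909]
tool_rot: [0.133, 0.991, -0.002, -0.005]
wrist_force: [-3.2, -6.9, -4.0]
finger_gap: 0.0315
t: 24.6
eef_pos: [0.5058, 0.1147, 0.0893]
tool_rot: [0.133, 0.991, -0.002, -0.004]
wrist_force: [-4.2, -6.0, -2.3]
finger_gap: 0.0316
{'t': 24.7, 'q': [0.0061, 0.0402, 1.9499, -0.0034, 1.1607, -1.2971], 'joint_vel': [-0.0005, 0.0018, -0.0004, -0.0005, 0.0005, -0.0001], 'joint_efforts': [2.4957, -31.9953, -32.3132, 1.5069, -1.1799, -0.0106], 'eef_pos': [0.5059, 0.1147, 0.0893], 'tool_rot': [0.1328, 0.9911, -0.0022, -0.0043], 'wrist_force': [-3.8229, -6.1502, -2.047], 'torque': [-1.152, 0.894, -0.0202], 'finger_gap': 0.0315}
```

View pics/c12.png

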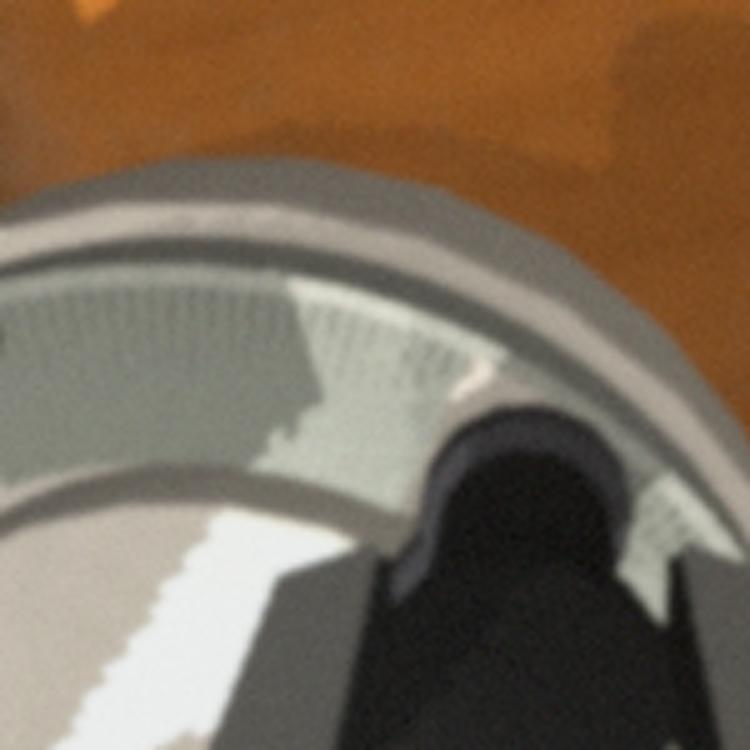

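View pics/c13.png

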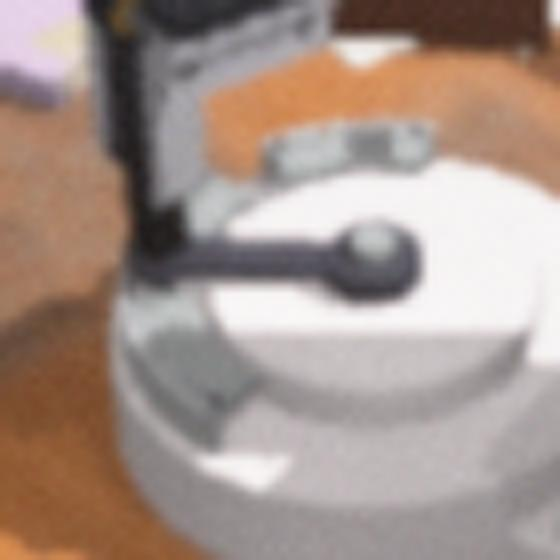

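```bash
python3 - <<'E'
from h import *
print([[round(float(v),4) for v in p]+[0] for p in arc(1.35,1.35+.012*np.arange(1,16))])
E
python3 -m inch '{"translation":[[0.0006,-0.0008,0.0005],[0.0013,-0.0016,0.0005],[0.0019,-0.0024,0.0005],[0.0025,-0.0032,0.0005],[0.0032,-0.004,0.0005],[0.0032,-0.004,0.0005]],"spin":[0,0,0,0,0,0],"grip":[25,25,25,25,25,25]}' 45
python3 -m inch '{"translation":[[0.0006,-0.0008,0],[0.0012,-0.0017,0],[0.0012,-0.0017,0]],"spin":[0,0,0],"grip":[25,25,25]}' 45
python3 - <<'E'
from h import *
s=arm.observe()
d=s['eef_pos'][:2]-np.array([.5589,.0461]);print(np.hypot(*d),np.arctan2(d[1],d[0])-A0)
E
```

```text
[[0.0006, -0.0008, 0], [0.0013, -0.0016, 0], [0.0019, -0.0024, 0], [0.0025, -0.0032, 0], [0.0031, -0.004, 0], [0.0037, -0.0048, 0], [0.0043, -0.0057, 0], [0.0049, -0.0065, 0], [0.0055, -0.0074, 0], [0.006, -0.0082, 0], [0.0066, -0.0091, 0], [0.0071, -0.0099, 0], [0.0077, -0.0108, 0], [0.0082, -0.0117, 0], [0.0087, -0.0126, 0]]
t: 25.3
eef_pos: [0.5024, 0.1119, 0.0893]
tool_rot: [0.133, 0.991, -0.002, -0.004]
wrist_force: [-3.3, -5.3, -0.4]
finger_gap: 0.0319
t: 25.6
eef_pos: [0.5008, 0.1106, 0.0893]
tool_rot: [0.133, 0.991, -0.002, -0.003]
wrist_force: [-3.1, -3.7, -0.8]
finger_gap: 0.0316
0.08675283603579706 1.4731622972077423
```

```bash
python3 -m inch '{"translation":[[0.0006,-0.0009,0],[0.0011,-0.0017,0],[0.0011,-0.0017,0]],"spin":[0,0,0],"grip":[25,25,25]}' 45
python3 -m inch '{"translation":[[0.0005,-0.0009,0],[0.0011,-0.0018,0],[0.0011,-0.0018,0]],"spin":[0,0,0],"grip":[25,25,25]}' 45
python3 - <<'E'
from h import *
s=arm.observe();st()
d=s['eef_pos'][:2]-np.array([.5589,.0461]);print(np.hypot(*d),np.arctan2(d[1],d[0])-A0)
E
```

```text
t: 25.9
eef_pos: [0.4993, 0.1092, 0.0893]
tool_rot: [0.133, 0.991, -0.002, -0.003]
wrist_force: [-2.7, -5.1, -1.9]
finger_gap: 0.0314
t: 26.2
eef_pos: [0.4978, 0.1078, 0.0893]
tool_rot: [0.133, 0.991, -0.002, -0.003]
wrist_force: [-3.7, -5.5, -1.1]
finger_gap: 0.0313
{'t': 26.2, 'q': [-0.008, 0.0161, 1.9745, -0.003, 1.1582, -1.3112], 'joint_vel': [0.0006, 0.0008, 0.0006, -0.0014, 0.0, -0.0001], 'joint_efforts': [2.3643, -30.6951, -31.3567, 1.3904, -0.8092, -0.0148], 'eef_pos': [0.4978, 0.1078, 0.0893], 'tool_rot': [0.1328, 0.9911, -0.0018, -0.0034], 'wrist_force': [-3.6604, -5.4642, -1.086], 'torque': [-1.0907, 0.6245, -0.041], 'finger_gap': 0.0313}
0.08682193966433711 1.52055302646153
```

```bash
python3 -m inch '{"translation":[[0.0005,-0.0009,0],[0.001,-0.0018,0],[0.001,-0.0018,0]],"spin":[0,0,0],"grip":[25,25,25]}' 45
python3 -m inch '{"translation":[[0.0005,-0.0009,0],[0.001,-0.0018,0],[0.001,-0.0018,0]],"spin":[0,0,0],"grip":[25,25,25]}' 45
python3 - <<'E'
from h import *
snap('wrist','w15')
s=arm.observe();st()
d=s['eef_pos'][:2]-np.array([.5589,.0461]);print(np.hypot(*d),np.arctan2(d[1],d[0])-A0)
crop('w15',150,110,300,260,5,'c12')
E
```

```text
t: 26.5
eef_pos: [0.4971, 0.107, 0.0896]
tool_rot: [0.133, 0.991, -0.001, -0.003]
wrist_force: [-2.9, -3.5, -4.9]
finger_gap: 0.0313
t: 26.8
eef_pos: [0.4972, 0.1066, 0.0911]
tool_rot: [0.133, 0.991, 0.0, -0.001]
wrist_force: [-1.6, -0.2, -7.0]
finger_gap: 0.0314
{'t': 26.85, 'q': [-0.0128, 0.0068, 1.98, 0.0011, 1.1565, -1.3172], 'joint_vel': [0.0014, -0.0015, -0.0028, -0.0017, 0.0059, 0.0001], 'joint_efforts': [-0.508, -32.7335, -33.4364, -0.1319, -0.5793, -0.0027], 'eef_pos': [0.4972, 0.1066, 0.0912], 'tool_rot': [0.133, 0.9911, 0.0004, -0.0009], 'wrist_force': [-2.6063, 1.0726, -6.5694], 'torque': [0.1322, 0.4749, 0.0059], 'finger_gap': 0.0313}
0.08637545118488704 1.5348727569599365
```

View pics/c12.png

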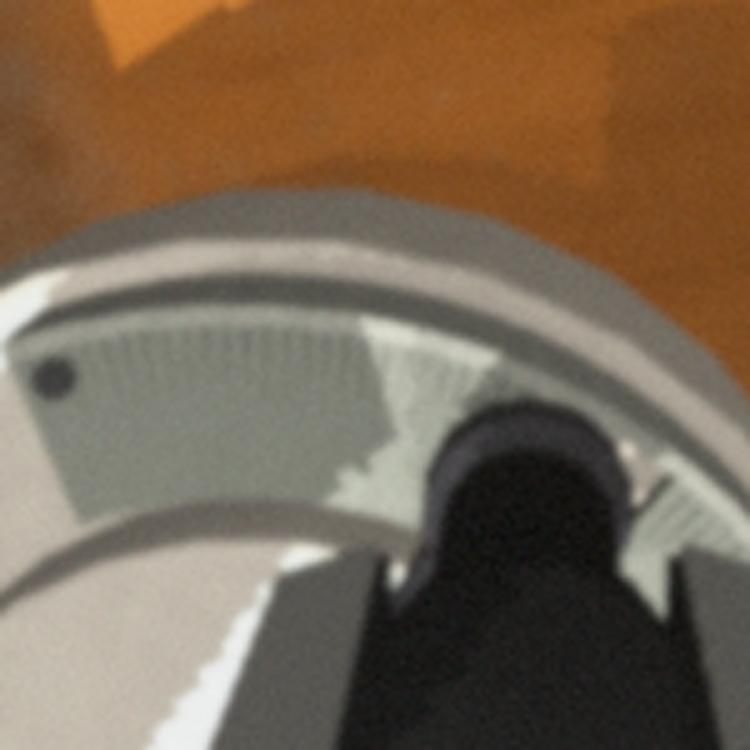

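```bash
python3 -m inch '{"translation":[[0,0,0.001],[0,0,0.002],[0,0,0.002]],"spin":[0,0,0],"grip":[25,25,25]}' 45
python3 -m inch '{"translation":[[0,0,0.001],[0,0,0.001],[0,0,0.001]],"spin":[0,0,0],"grip":[25,25,25]}' 30
python3 - <<'E'
from h import *
st()
E
```

```text
t: 27.15
eef_pos: [0.4977, 0.1066, 0.0901]
tool_rot: [0.133, 0.991, 0.0, -0.001]
wrist_force: [-4.7, 0.3, -2.1]
finger_gap: 0.0314
t: 27.45
eef_pos: [0.4978, 0.1065, 0.0893]
tool_rot: [0.133, 0.991, 0.0, -0.001]
wrist_force: [-4.6, 0.6, -0.6]
finger_gap: 0.032
{'t': 27.45, 'q': [-0.0127, 0.0101, 1.9805, 0.0008, 1.1519, -1.3171], 'joint_vel': [0.0006, -0.0011, 0.0019, 0.0026, -0.0004, -0.0012], 'joint_efforts': [-1.1618, -30.572, -32.4279, -0.3014, -1.347, -0.0009], 'eef_pos': [0.4978, 0.1065, 0.0893], 'tool_rot': [0.1329, 0.9911, 0.0003, -0.0005], 'wrist_force': [-4.5534, 0.608, -0.616], 'torque': [0.193, 0.982, 0.0519], 'finger_gap': 0.032}
```

```bash
python3 -m inch '{"translation":[[0.0004,-0.0006,0],[0.0008,-0.0012,0.0003],[0.0008,-0.0012,0.0005],[0.0008,-0.0012,0.0005]],"spin":[0,0,0,0],"grip":[25,25,25,25]}' 20
python3 -m inch '{"translation":[[0,0,0],[0,0,0],[0,0,0]],"spin":[0,0,0],"grip":[28,28,28]}' 8
python3 - <<'E'
from h import *
snap('wrist','w16');st()
E
```

```text
t: 27.85
eef_pos: [0.4975, 0.1062, 0.0893]
tool_rot: [0.133, 0.991, 0.001, 0.0]
wrist_force: [-4.3, 4.1, 0.3]
finger_gap: 0.0325
t: 28.15
eef_pos: [0.4978, 0.1059, 0.0893]
tool_rot: [0.133, 0.991, 0.001, 0.001]
wrist_force: [-4.1, 4.0, -0.6]
finger_gap: 0.0331
{'t': 28.2, 'q': [-0.0145, 0.0076, 1.983, 0.0017, 1.1492, -1.3191], 'joint_vel': [0.0004, -0.0001, -0.0006, -0.0017, 0.0001, -0.0005], 'joint_efforts': [-2.3983, -29.446, -30.6449, -0.9737, -0.8687, 0.0033], 'eef_pos': [0.4978, 0.1059, 0.0894], 'tool_rot': [0.133, 0.9911, 0.0009, 0.0008], 'wrist_force': [-3.4866, 4.351, 0.325], 'torque': [0.7664, 0.5928, 0.0262], 'finger_gap': 0.0327}
```

```bash
python3 -m inch '{"translation":[[0,0,0],[0,0,0],[0,0,0],[0,0,0],[0,0,0],[0,0,0],[0,0,0],[0,0,0]],"spin":[0,0,0,0,0,0,0,0],"grip":[36,38,42,46,50,54,58,60]}' 8
python3 - <<'E'
from h import *
snap('wrist','w17');snap('scene','s17');st()
crop('w17',120,80,320,300,3.5,'c12');crop('s17',180,150,330,270,5,'c13')
E
```

```text
t: 29.0
eef_pos: [0.497, 0.1051, 0.0884]
tool_rot: [0.133, 0.991, -0.0, 0.0]
wrist_force: [-0.7, 0.2, 0.5]
finger_gap: 0.0562
{'t': 29.1, 'q': [-0.0151, 0.0084, 1.9843, -0.0001, 1.1489, -1.3191], 'joint_vel': [-0.0006, 0.0001, 0.002, -0.0008, 0.0019, 0.0016], 'joint_efforts': [-0.0089, -29.0716, -28.7222, 0.0019, 0.0757, 0.0], 'eef_pos': [0.497, 0.1051, 0.0883], 'tool_rot': [0.133, 0.9911, -0.0, -0.0], 'wrist_force': [0.5503, -0.8207, 0.6165], 'torque': [-0.0189, 0.0531, -0.0175], 'finger_gap': 0.0565}
```

View pics/c12.png

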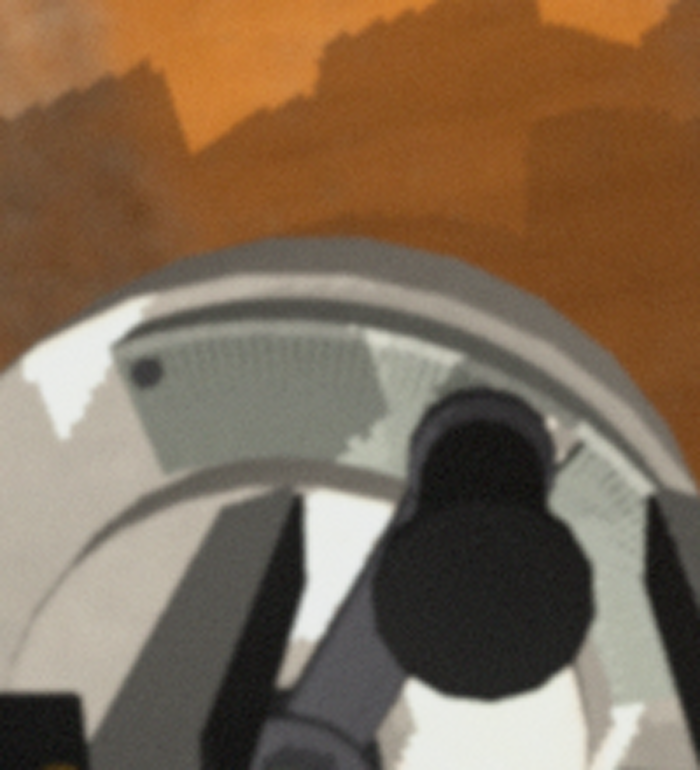

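View pics/c13.png

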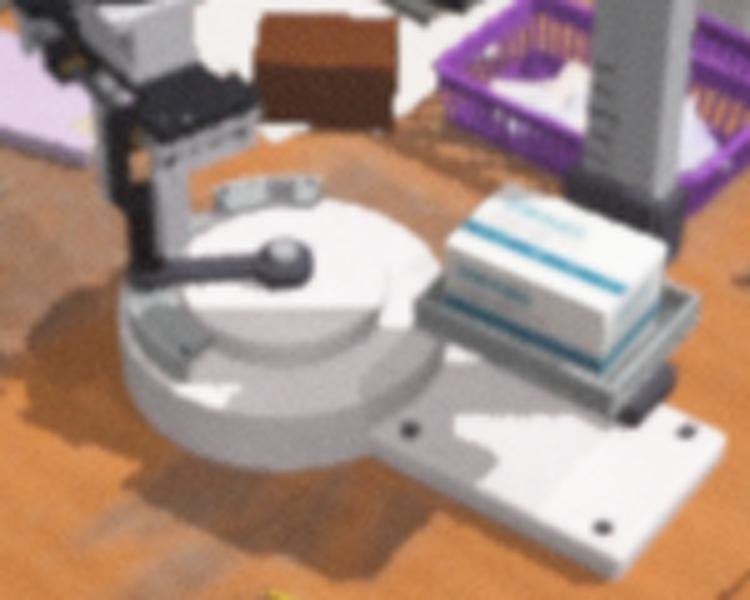

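Released; wrist force is zero and the crank stays. Retract straight up and check.

```bash
python3 -m inch '{"translation":[[0,0,-0.01],[0,0,-0.025],[0,0,-0.04],[0,0,-0.06],[0,0,-0.09],[0,0,-0.12],[0,0,-0.15],[0,0,-0.16],[0,0,-0.16],[0,0,-0.16],[0,0,-0.16],[0,0,-0.16]],"spin":[0,0,0,0,0,0,0,0,0,0,0,0],"grip":[60,60,60,60,60,60,60,60,60,60,60,60]}' 8
python3 - <<'E'
from h import *
snap('wrist','w18');snap('scene','s18');snap('side','d18');st()
crop('s18',180,130,340,270,5,'c13')
E
```

```text
t: 30.3
eef_pos: [0.4962, 0.1051, 0.2467]
tool_rot: [0.133, 0.991, -0.0, -0.001]
wrist_force: [-0.0, 0.6, -0.2]
finger_gap: 0.0563
{'t': 30.45, 'q': [-0.0151, -0.1491, 1.8321, 0.0, 1.46, -1.3191], 'joint_vel': [0.0004, -0.0039, -0.0049, -0.0001, -0.0006, -0.0001], 'joint_efforts': [-0.0002, -26.3262, -32.4812, 0.0028, 0.0799, -0.0], 'eef_pos': [0.4967, 0.1051, 0.2476], 'tool_rot': [0.133, 0.9911, -0.0001, -0.0007], 'wrist_force': [1.1922, 0.3958, 0.4918], 'torque': [-0.0047, -0.0652, -0.0005], 'finger_gap': 0.0565}
```

View pics/w18.png

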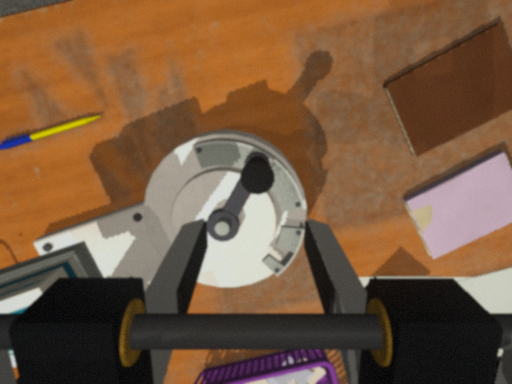

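View pics/c13.png

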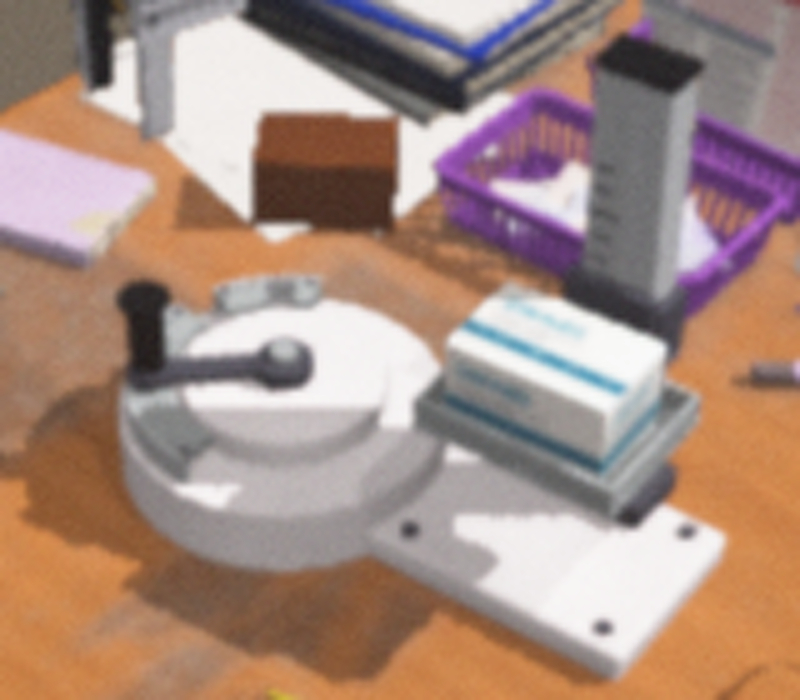

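View pics/d18.png

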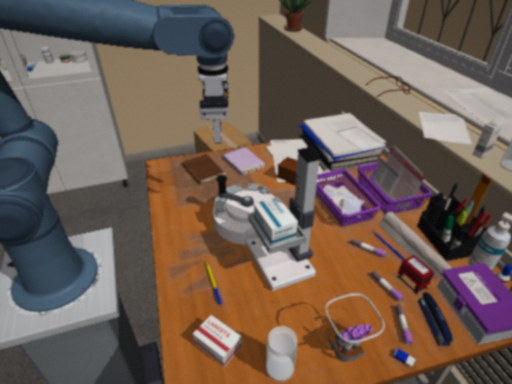

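```bash
python3 - <<'E'
from h import *
crop('d18',200,160,270,230,8,'c14');crop('w18',230,140,290,210,8,'c15')
a=(('s18',180+145/5-.4,130+291/5-.4));print(crank_of('s18',a[1],a[2],.142),crank_of('w18',258,173,.142),tri(a,('w18',258,173)))
print(proj('d18',[.558+.085*np.cos(A0+1.515)*1,.0461+.085*np.sin(A0+1.515),.142]))
E
```

```text
(np.float64(0.0837), np.float64(1.4889)) (np.float64(0.0893), np.float64(1.5448)) [0.49677219 0.10638953 0.14422055]
[221.71034522 177.05422311]
```

View pics/c14.png

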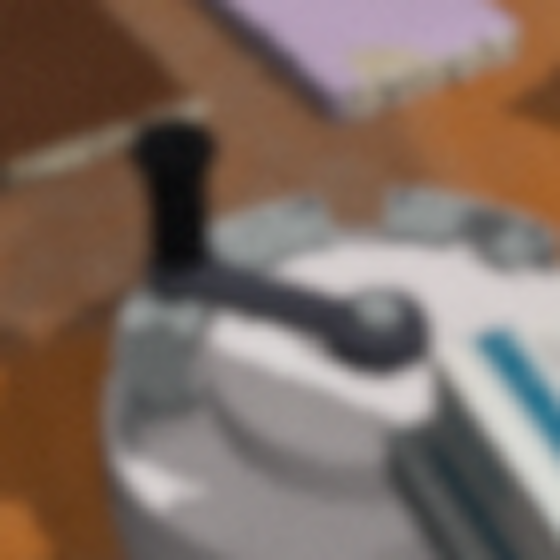

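View pics/c15.png

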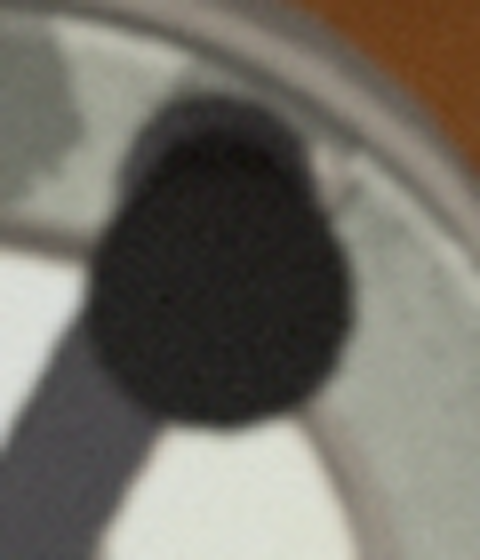

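```bash
python3 -c "
from h import *
print(arm.close_job())"
```

```text
the job is handed in; nothing more can be done
None
```

The tray is in its low position, hanging on the pawl in the lower rail's notch, and the job is handed in. The hand-in gives no verdict, so this rests on my own checks.

**What I did**
- I held the crank by its button and wound it up about 8.5 mm.
- I lifted the pawl about 18 mm and let the crank back at about 0.2 rad/s over roughly 8 s.
- At about 1.40 rad I lowered the pawl. It went in without touching the rail top.
- I let the crank on until the shank bore at about 1.52 rad. The arm then carried no load along the turn, and I opened the jaws.

**Last checks**
- After release the crank stayed where it was, at about 1.49 to 1.54 rad depending on the view.
- The button top measured 0.144 m. It should be 0.142 m when fully down, and the camera is good to about 2 mm.
- The last force readings were only about 1 N of noise, and the hand is about 16 cm clear above the grip.
- The carton still stands in the tray and the bystanders look unmoved.

**What disagreed**
- The fingertips showed about 30 mm behind the reported tool point. Two early closes therefore went wrong: the first caught the button with the fingertips, the second closed above it. I then set the height from the picture.
- Just as the shank bore, the tool rose about 2 mm and pulled up on the grip with about 7 N. I eased it back down before letting go.

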